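# Sort the beech teethers from the peg-rail shelf

## Task

Sort the three loose beechwood teethers standing on the pine shelf for washing: stand both ring-shaped ones in the rectangular wooden tray and the straight barrel-shaped shaker in the low round white crock with straight sides, each upright on its foot on the container's floor. Tray and crock stay where they are, and everything else, the glass jar in the same row included, is left alone and undisturbed.

Things in the scene. Friction and masses are not known exactly. Their poses are not given: they have to be found in the camera images.
- shelf: fixed pine shelf, 420 mm long along y. Origin: on the table below the row of pieces; x away from the robot, z up. Board: top 50 mm above the table, 18 mm thick, x -0.080 to +0.060. Three teethers and the glass jar stand in a row on it, mixed over four places: x within 6 mm of 0, y about -0.158, -0.053, 0.053, 0.158. Posts 18 mm square at x -0.035, y +-0.200. Open on its far (+x) side.
- rail (a point): middle of the peg rail's lower far (+x) edge, 200 mm above the table, 10 mm nearer the robot than the row. Rail: 18 mm thick in x, 70 mm high, the shelf's full length; a ledge with small things runs 80 mm from its top towards the robot, up to 312 mm high. A vertical gripper at the row strikes the rail: lean its body away from the robot 30 to 45 degrees and reach in from beyond.
- ring_a: first ring: plain beech teething ring upright on a flat foot. Ring 64 mm across, hole 32 mm, 16 mm thick along its y (grip it there), in its x-z plane, centre 39 mm above the underside. Foot 44 (x) x 30 (y) x 10 mm. 71 mm tall, about 60 g. Origin: centre of the underside, z up. Loose in the shelf's row; yaw within about 0.3 rad of the shelf's.
- ring_b: second ring, the same: plain beech teething ring upright on a flat foot. Ring 64 mm across, hole 32 mm, 16 mm thick along its y (grip it there), in its x-z plane, centre 39 mm above the underside. Foot 44 (x) x 30 (y) x 10 mm. 71 mm tall, about 60 g. Origin: centre of the underside, z up. Loose in the shelf's row; yaw within about 0.3 rad of the shelf's.
- shaker: plain beech barrel-shaped shaker standing on end, 80 mm tall, 70 g: foot 40 mm in diameter and 8 mm high, tapering at 13 mm to a straight round barrel 30 mm in diameter up to 70 mm, then a tapered top 20 mm across. Origin: centre of the underside; z up along its axis. Stands loose on the shelf's board in one of the four places.
- tray: loose rectangular open pine tray, outside 120 (x) x 180 (y) x 30 mm high, walls and floor 6 mm, 0.6 kg; on the table to the left or right of the shelf, its yaw within 0.25 rad of the world's. Origin: centre of its underside.
- tray_in (a point): centre of the tray's inner floor; axes as the tray's; clear floor 108 (x) x 168 (y) mm.
- crock: loose low round white ceramic crock with straight sides, outer radius 65 mm, 40 mm high, wall 5 mm, floor 6 mm, 0.6 kg, open on top; on the table on the other side of the shelf from the tray. Origin: centre of its underside.
- crock_in (a point): centre of the crock's flat inner floor (clear radius about 55 mm).
- jar: bystander: lidded glass jar, radius 26 mm, 80 mm tall, on the shelf in the same row as the teethers. Origin: centre of the underside.
- cup: bystander: white ceramic cup, rim radius 36 mm, 70 mm tall, on the table beyond the shelf. Origin: centre of the underside.
- keys: bystander: flat plastic keys rattle, about 110 mm long along x and 10 mm high, on the table between robot and shelf. Origin: at the centre of its carrying ring, on the table.
- brush: bystander: brush lying along y beyond the shelf. Origin: centre of the underside.
- lotion: bystander: upright lotion bottle, radius 26 mm, 130 mm tall, on the table between robot and shelf. Origin: centre of the underside.
- bowl: bystander: small ceramic bowl, rim radius 42 mm, 40 mm tall, beyond the shelf. Origin: centre of the underside.
There are look-alikes about, which are no part of the job. Of the things that look like the tray, the smaller one is meant. What is shaped like the shaker but blue is not meant.

How it is judged:
By the outcome, as a careful person would: the job done as asked, in the order asked, and still so for the second after the job is handed in, with the robot touching nothing.
It also fails if it takes over 72 s, if anything falls off the work surface, if the arm or the gripper's body presses on something with over 40 N, if the wrist force passes 120 N, or if a joint passes its speed limit or range.

## Robot

A 6-joint arm with a two-finger parallel gripper is mounted at the origin on the work surface. World frame = base frame: x ahead of the robot, y to its left, z up, the work surface at z = 0. Lengths are in m, angles in rad, forces in N, time in s.
With the tool pointing down it reaches from about 0.4 to 0.925 m from the base axis. Payload 12.5 kg.
Tool frame: the origin (TCP) lies midway between the tips of the shut fingers; the grasp point (between the pads) lies 19 mm behind it (grip_depth is the distance from the TCP to the grasp point, in m); z points along the fingers, y is the direction in which the jaws open and shut (so a half turn about z gives the same grasp; the last joint's range is limited). The gripper opens to 95 mm and grips with 3 to 60 N. Pads are 20 mm wide; open, the fingers measure 119 mm over their backs; the gripper's body (75 mm by 180 mm) begins 59 mm behind the grasp point.
Start: joints at [1.184, 0.491, 1.559, -0, 1.092, -0.106], TCP at [0.173, 0.601, 0.188] pointing down, gripper open.
Joint ranges: [-3.1, 3.1], [-0.84, 2.19], [0.05, 2.79], [-1.13, 4.28], [0.06, 2.93], [-2.69, 2.69]. Speed limits (rad/s): [2.22, 2.22, 2.79, 3.14, 3.14, 3.14].

## Interface

Orientations are given as a rotation vector (axis times angle).
In Python, from cell import * gives the robot as it stands. The module is installed in compiled form; this text tells all that it offers.
- The arm moves only by the tool move_arm, never from a script. Its argument "deltas" is one flat list of numbers, 4 for each row, row after row: the shift along the world's x, y, z in mm, then the turn about the world's z in rad. A call has 1 to 20 rows; each row is the pose to reach, as a shift and turn from the pose commanded when the call began; what a row does not reach only later rows make up. A row lasts 1/10 s, in which the tool goes at most 50 mm and 8.59 degrees, less where a joint would pass 70% of its speed; a pose out of reach is approached as far as the arm can. A call with a gripper value outside its range is refused whole. "claw" is the closure, from -1 (fully open) to 1 (shut), set as the call begins (left out, the last holds). The fingers move at their own pace and stop on an object; "squeeze" is the grip in N (left out, the last holds). Time passes only in rows, so rows that repeat a pose let the fingers close. It gives the time, the measured TCP pose, the force and the opening at its end, in the units of the state.
- get_state(): the state, without advancing time (a new reading comes with each control period).
- camera(name): name is "scene" or "side" or "wrist"; returns (picture, depth): 420x560x3 uint8, blue, green, red; 420x560 float32, m along the optical axis (not along the pixel's ray), 0 where there is no reading.
- camera_params(name): a dict with "mtx" (3x3 intrinsics, pixels), "k1" (the pictures are not rectified: a ray, as slopes to the right and down, at radius r is drawn at 1 + k1 r^2 times it, then the intrinsics apply), "rvec" (rotation vector, rad) and "tvec" (3), from world to camera coordinates, as OpenCV has them; the wrist camera has in their place "T_tool_cam" (4x4, takes a point from camera to tool coordinates, whose origin is the TCP and whose axes are the flange's). Camera axes: x right, y down, z forward; pixel columns grow to the right and rows downward; lengths in m; the calibration is good to about 2 mm. A picture is of the moment at which its call begins: read the wrist's pose just before it. camera_params takes no time and is no camera call.
- job_done(): hands the job in, once; it reports no verdict.
The state is a dict: "time": time; "joints": joint angles; "joint_vel": joint speeds; "joint_efforts": joint torques, N m; "position": TCP position; "ee_rot": TCP orientation; "ft_force": force on the tool from outside, world axes, zero at the start; "ft_torque": the same for the moment, N m; "gripper_width": opening from 0.0 (shut) to 1.0 (fully open).
Only numpy, scipy, OpenCV 4.12 (cv2) and the standard library are available. Lean on these libraries where they do the work, as an engineer would, in place of code of your own. Each camera call takes 0.05 s, during which the arm holds its last target. There are 200 camera calls.

## Working session

There is one attempt and no reset: what is moved stays moved. The work goes in short steps, Python scripts to look and compute and a tool call to move; the robot and the scene stay as the last step left them, time stands still between calls to the robot, and variables do not carry over. Pictures are saved under pics/ and viewed, about 8 in all and at most 12, crops included, and the job is handed in when it is done.

Besides the shell and the picture viewer there is one more tool, called as name(argument=value, ...) on one line, values as JSON. move_arm: Moves the arm, as the interface text tells. Its arguments: {"type":"object","properties":{"deltas":{"type":"array"},"claw":{"type":"number"},"squeeze":{"type":"number"}},"required":["deltas"]}

```bash
mkdir -p pics; cat > h.py <<'E'
from cell import *
import numpy as np, cv2
from scipy.spatial.transform import Rotation as R
def pose(name, st=None):
    p=camera_params(name)
    if 'rvec' in p:
        M=R.from_rotvec(np.ravel(p['rvec'])).as_matrix(); t=np.ravel(p['tvec'])
        return p, M.T, -M.T@t
    st=st or get_state(); T=np.array(p['T_tool_cam']); Rt=R.from_rotvec(st['ee_rot']).as_matrix()
    return p, Rt@T[:3,:3], Rt@T[:3,3]+np.array(st['position'])
def cloud(name):
    P=pose(name); im,d=camera(name); p,Rw,c=P
    v,u=np.mgrid[:420,:560].astype(float); K=np.array(p['mtx']); k=float(np.ravel(p['k1'])[0])
    xd=(u-K[0,2])/K[0,0]; yd=(v-K[1,2])/K[1,1]; x,y=xd.copy(),yd.copy()
    for _ in range(8): s=1+k*(x*x+y*y); x,y=xd/s,yd/s
    X=np.stack([x*d,y*d,d],-1)@Rw.T+c; X[d==0]=np.nan
    return im,X
E
python3 - <<'E'
from h import *
s=get_state(); print(s)
for n in ('scene','side','wrist'):
    im,X=cloud(n); np.save(f'{n}.npy',X); cv2.imwrite(f'{n}.png',im); print(n,pose(n)[2],pose(n)[1][:,2])
a=cv2.imread('scene.png');cv2.imwrite('pics/1.png',cv2.resize(a,(784,588)))
b=cv2.imread('side.png');cv2.imwrite('pics/2.png',cv2.resize(b,(784,588)))
E
```

```text
{'time': 0.0, 'joints': array([ 1.18438231e+00,  4.91581471e-01,  1.55947852e+00,  1.86062264e-05,
        1.09169201e+00, -1.05560930e-01]), 'joint_vel': array([ 0.00059247, -0.00068649, -0.00049161, -0.00134152,  0.00052978,
       -0.00062882]), 'joint_efforts': array([-3.28321194e-04, -6.12641358e+01, -2.58181965e+01,  6.92670979e-02,
        4.81551338e-02, -1.08031572e-04]), 'position': array([0.17307605, 0.60025981, 0.18723815]), 'ee_rot': array([-4.39686024e-01, -3.11037026e+00,  1.75979840e-03]), 'ft_force': array([ 0.31678727,  0.65677537, -0.23929542]), 'ft_torque': array([ 0.025538  ,  0.05906015, -0.01282662]), 'gripper_width': 0.9995770437409431}
scene [ 1.24898245 -0.27576773  0.69240648] [-0.76571611  0.29911143 -0.56939546]
side [-0.2266286  -0.03240087  0.73905229] [ 0.77504283  0.00690323 -0.631871  ]
wrist [0.09654709 0.62231777 0.38404355] [ 0.26970662 -0.07786486 -0.95978925]
```

View pics/1.png

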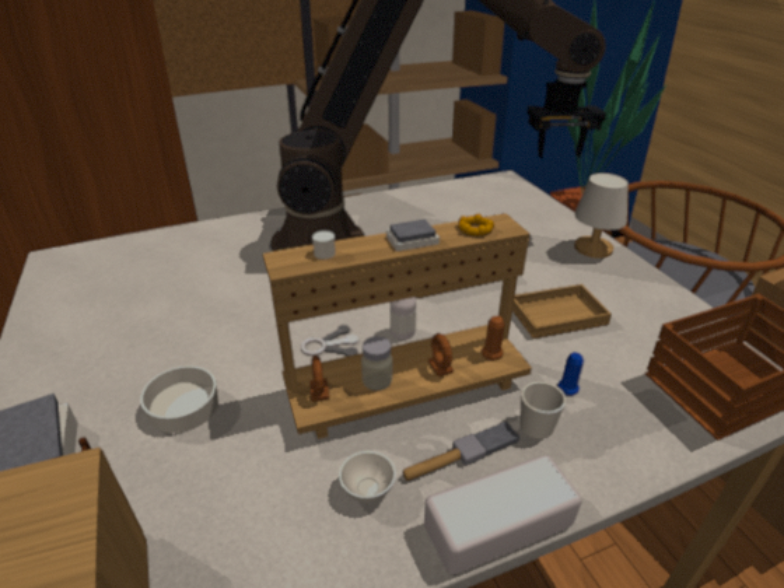

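View pics/2.png

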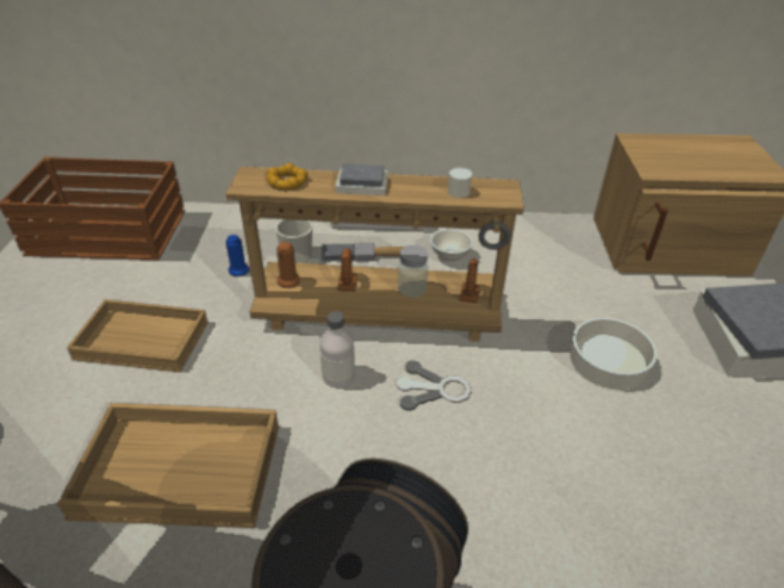

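```bash
python3 - <<'E'
from h import *
S=np.load('scene.npy').reshape(-1,3); D=np.load('side.npy').reshape(-1,3)
def box(P,lo,hi): return P[np.all((P>lo)&(P<hi),axis=1)]
# rail far face from scene cam
Q=box(S,[.3,-.35,.215],[1,.35,.262]); print('rail',len(Q),np.percentile(Q,[2,25,50,75,98],axis=0).round(3))
# board top
B=box(S,[.3,-.35,.046],[1,.35,.054]); r=cv2.minAreaRect(B[:,:2].astype(np.float32)*1000); print('board',r)
L=box(D,[.3,-.35,.29],[1,.35,.33]); print('ledge',len(L))
for nm,P in(('scene',S),('side',D)):
  Q=box(P,[.3,-.35,.062],[1,.45,.15])
  import scipy.cluster.hierarchy as h
  Q=Q[::max(1,len(Q)//2500)]
  l=h.fclusterdata(Q,0.012,criterion='distance',method='single')
  for i in np.unique(l):
    q=Q[l==i]
    if len(q)>15: print(nm,len(q),q.min(0).round(3),q.max(0).round(3),np.median(q,0).round(3))
Q=box(D,[.2,-.6,.01],[1,.6,.05]); Q=Q[::max(1,len(Q)//4000)]
l=h.fclusterdata(Q,0.015,criterion='distance',method='single')
for i in np.unique(l):
    q=Q[l==i]
    if len(q)>25: print('low',len(q),cv2.minAreaRect(q[:,:2].astype(np.float32)*1000),q[:,2].max().round(3))
E
```

```text
rail 3283 [[ 0.591 -0.198  0.216]
 [ 0.595 -0.114  0.227]
 [ 0.598 -0.016  0.239]
 [ 0.603  0.092  0.251]
 [ 0.608  0.204  0.261]]
board ((695.18701171875, 42.623077392578125), (513.6571044921875, 423.3051452636719), 24.33446502685547)
ledge 1229
scene 493 [0.73  0.436 0.062] [0.911 0.45  0.123] [0.831 0.441 0.095]
scene 62 [0.437 0.034 0.063] [0.47  0.085 0.09 ] [0.463 0.053 0.078]
scene 1394 [ 0.858 -0.079  0.062] [0.946 0.118 0.072] [0.907 0.012 0.069]
scene 76 [0.727 0.14  0.062] [0.797 0.208 0.072] [0.759 0.175 0.068]
scene 40 [0.696 0.264 0.062] [0.724 0.287 0.08 ] [0.714 0.275 0.074]
scene 104 [0.61  0.149 0.063] [0.635 0.174 0.132] [0.628 0.159 0.103]
scene 67 [0.572 0.196 0.064] [0.593 0.216 0.149] [0.589 0.204 0.119]
scene 96 [0.595 0.05  0.067] [0.649 0.067 0.12 ] [0.625 0.057 0.095]
scene 224 [ 0.587 -0.08   0.062] [ 0.634 -0.03   0.13 ] [ 0.623 -0.059  0.106]
scene 64 [ 0.584 -0.163  0.069] [ 0.629 -0.143  0.122] [ 0.618 -0.155  0.107]
scene 87 [ 0.556 -0.202  0.063] [ 0.578 -0.183  0.15 ] [ 0.575 -0.194  0.109]
side 708 [0.727 0.437 0.062] [0.915 0.45  0.127] [0.802 0.4
[... 1669 characters left out ...]
16797) 0.05
low 31 ((784.555419921875, 180.00425720214844), (15.69219970703125, 51.5986328125), 11.596564292907715) 0.05
low 159 ((768.7627563476562, 42.84014892578125), (45.597984313964844, 163.47177124023438), 3.581347703933716) 0.024
low 48 ((741.5101928710938, 154.64022827148438), (12.235774993896484, 45.275142669677734), 46.250118255615234) 0.05
low 466 ((494.0526123046875, -380.02532958984375), (126.64268493652344, 128.62075805664062), 62.51826858520508) 0.044
low 283 ((544.3280029296875, -563.5940551757812), (165.6218719482422, 38.53744125366211), 12.840538024902344) 0.05
low 332 ((794.716552734375, -479.0660705566406), (250.23817443847656, 119.02592468261719), 36.87813186645508) 0.05
```

move_arm(deltas=[0, 0, 50, 0, 0, 0, 100, 0, 0, 0, 150, 0, 0, 0, 160, 0], claw=-1)

```text
time: 0.55
position: [0.1735, 0.6016, 0.3538]
ee_rot: [0.439, 3.109, 0.013]
ft_force: [-0.7, -0.0, 0.4]
gripper_width: 1.001
```

move_arm(deltas=[-14, -48, 0, 0, -28, -96, 0, 0, -42, -144, 0, 0, -56, -192, 0, 0, -70, -240, 0, 0, -83, -288, 0, 0, -83, -288, 0, 0])

```text
time: 1.25
position: [0.0884, 0.3084, 0.3479]
ee_rot: [0.44, 3.11, 0.002]
ft_force: [0.9, 0.7, -0.0]
gripper_width: 1.001
```

```bash
python3 - <<'E'
from h import *
s=get_state(); print(s['joints'].round(3),s['position'],np.hypot(*s['position'][:2]),R.from_rotvec(s['ee_rot']).as_matrix()[:,2])
E
```

```text
[ 1.085 -0.133  1.924 -0.     1.35  -0.205] [0.08844928 0.30839193 0.34794116] 0.3208252789058436 [ 6.46172979e-04  8.98332848e-04 -9.99999388e-01]
```

move_arm(deltas=[0, 0, 50, 0, 0, 0, 100, 0, 0, 0, 150, 0, 0, 0, 200, 0, 0, 0, 250, 0, 0, 0, 300, 0, 0, 0, 350, 0, 0, 0, 400, 0, 0, 0, 450, 0, 0, 0, 500, 0, 0, 0, 550, 0, 0, 0, 600, 0, 0, 0, 650, 0, 0, 0, 700, 0, 0, 0, 750, 0, 0, 0, 800, 0, 0, 0, 850, 0, 0, 0, 900, 0])

```text
time: 3.05
position: [0.0635, 0.2239, 0.8703]
ee_rot: [-0.439, -3.11, -0.007]
ft_force: [-0.9, 0.4, 0.6]
gripper_width: 0.999
```

```bash
cat >> h.py <<'E'
def show():
    s=get_state(); print(round(s['time'],2),s['joints'].round(3),s['position'].round(4),R.from_rotvec(s['ee_rot']).as_matrix().round(3).tolist(),s['gripper_width'].round(3),s['ft_force'].round(1))
E
python3 -c "
from h import *
show()"
```

```text
Traceback (most recent call last):
  File "h.py", line 19, in show
    s=get_state(); print(round(s['time'],2),s['joints'].round(3),s['position'].round(4),R.from_rotvec(s['ee_rot']).as_matrix().round(3).tolist(),s['gripper_width'].round(3),s['ft_force'].round(1))
                                                                                                                                                 ^^^^^^^^^^^^^^^^^^^^^^^^
AttributeError: 'float' object has no attribute 'round'
```

move_arm(deltas=[7, 26, -42, 0.15, 14, 52, -84, 0.3, 21, 78, -126, 0.45, 28, 104, -168, 0.6, 35, 130, -210, 0.75, 42, 156, -252, 0.9, 49, 182, -294, 1.05, 56, 208, -336, 1.2, 63, 234, -378, 1.35, 76, 256, -420, 1.5, 76, 256, -420, 1.65, 76, 256, -420, 1.8, 76, 256, -420, 1.95, 76, 256, -420, 2.1, 76, 256, -420, 2.25, 76, 256, -420, 2.4, 76, 256, -420, 2.55, 76, 256, -420, 2.7, 76, 256, -420, 2.85, 76, 256, -420, 3.0])

```text
time: 5.05
position: [0.0793, 0.496, 0.4452]
ee_rot: [-2.939, 1.095, -0.093]
ft_force: [0.8, -0.4, 0.1]
gripper_width: 1.002
```

```bash
sed -i "s/s\['gripper_width'\].round(3)/round(s['gripper_width'],3)/" h.py
python3 -c "
from h import *
show()"
```

```text
5.05 [ 1.316  0.152  1.396 -0.06   1.596 -2.684] [0.0793 0.496  0.4452] [[0.755, -0.654, 0.057], [-0.654, -0.756, -0.017], [0.054, -0.025, -0.998]] 1.002 [ 0.8 -0.4  0.1]
```

move_arm(deltas=[0, 0, 0, 0.15, 0, 0, 0, 0.3, 0, 0, 0, 0.45, 0, 0, 0, 0.6, 0, 0, 0, 0.75, 0, 0, 0, 0.9])

```text
time: 5.65
position: [-0.0482, 0.485, 0.4157]
ee_rot: [-2.996, 0.523, -0.301]
ft_force: [-0.0, -0.3, -0.8]
gripper_width: 0.997
```

```bash
python3 -c "
from h import *
show()"
```

```text
5.65 [ 1.664  0.122  1.519 -0.214  1.472 -2.685] [-0.0482  0.485   0.4157] [[0.922, -0.326, 0.207], [-0.343, -0.938, 0.05], [0.178, -0.118, -0.977]] 0.997 [-0.  -0.3 -0.8]
```

```bash
cat > k.py <<'E'
import numpy as np
from scipy.spatial.transform import Rotation as R
from scipy.optimize import least_squares
rz=lambda a:R.from_euler('z',a).as_matrix(); ry=lambda a:R.from_euler('y',a).as_matrix()
LO=np.array([-3.1,-.84,.05,-1.13,.06,-2.69]); HI=np.array([3.1,2.19,2.79,4.28,2.93,2.69])
def rows(q):
    A=rz(q[0]);B=A@ry(q[1]);C=A@ry(q[1]+q[2]);D=C@rz(q[3])@ry(q[4])
    E=D@rz(q[5])
    return np.stack([A[:,0],A[:,1],A[:,2],B[:,2],C[:,0],C[:,2],D[:,2]],1),E
E
python3 - <<'E'
from k import *
s=[([1.18438231,.491581471,1.55947852,1.86e-5,1.09169201,-.10556093],[.17307605,.60025981,.18723815],R.from_rotvec([-.439686,-3.11037,.0017598]).as_matrix()),
([1.085,-.133,1.924,0,1.35,-.205],[.08844928,.30839193,.34794116],R.from_rotvec([.44,3.11,.002]).as_matrix()),
([1.316,.152,1.396,-.06,1.596,-2.684],[.0793,.496,.4452],np.array([[0.755,-0.654,0.057],[-0.654,-0.756,-0.017],[0.054,-0.025,-0.998]])),
([1.664,.122,1.519,-.214,1.472,-2.685],[-.0482,.485,.4157],np.array([[0.922,-0.326,0.207],[-0.343,-0.938,0.05],[0.178,-0.118,-0.977]]))]
M=np.vstack([rows(np.array(q))[0] for q,_,_ in s]);b=np.hstack([p for _,p,_ in s])
x,res,rk,sv=np.linalg.lstsq(M,b,rcond=None);print(x.round(4),rk,sv.round(3),(M@x-b).round(4))
for q,p,T in s: print((rows(np.array(q))[1].T@T).round(3).tolist())
E
```

```text
[-0.0006  0.0659  0.1962  0.5868  0.043   0.4116  0.2981] 7 [3.963 2.825 2.003 0.376 0.272 0.264 0.122] [-0.      0.     -0.     -0.0001  0.0001  0.      0.0002 -0.     -0.
 -0.0001 -0.      0.    ]
[[-0.0, -1.0, 0.0], [1.0, -0.0, 0.0], [-0.0, 0.0, 1.0]]
[[-0.0, -1.0, -0.001], [1.0, -0.0, -0.0], [0.0, -0.001, 1.0]]
[[0.001, -1.0, 0.0], [1.0, -0.0, -0.001], [0.001, 0.001, 1.0]]
[[-0.0, -1.0, 0.0], [1.0, -0.0, -0.001], [0.0, 0.001, 1.0]]
```

```bash
cat >> k.py <<'E'
X=np.array([-0.0006,0.0659,0.1962,0.5868,0.043,0.4116,0.2981])
def fk(q):
    M,E=rows(q); return M@X,E@rz(np.pi/2)
def err(q,p,T,w):
    a,b=fk(q); return np.r_[p-a, w*R.from_matrix(T@b.T).as_rotvec()]
def ik_ls(q,p,T,w,reg=1e-4):
    q=np.clip(q,LO+1e-6,HI-1e-6)
    return least_squares(lambda z:np.r_[err(z,p,T,w),reg*(z-q)],q,bounds=(LO,HI)).x
def ik_dls(q,p,T,w,n=30,lam=.02):
    q=q.copy()
    for _ in range(n):
        e=err(q,p,T,w); J=np.stack([(err(q+1e-5*np.eye(6)[i],p,T,w)-e)/-1e-5 for i in range(6)],1)
        q=np.clip(q+J.T@np.linalg.solve(J@J.T+lam**2*np.eye(6),e),LO,HI)
    return q
VM=np.array([2.22,2.22,2.79,3.14,3.14,3.14])*.07
def sim(q,rws,ik,w,**k):
    p0,T0=fk(q); p=p0.copy();
    for r in rws:
        tp=p0+np.array(r[:3])/1000; tT=rz(r[3])@T0
        p,T=fk(q); d=tp-p; n=np.linalg.norm(d); 
        if n>.05: tp=p+d*.05/n
        e=R.from_matrix(tT@T.T).as_rotvec(); a=np.linalg.norm(e)
        if a>.15: tT=R.from_rotvec(e*.15/a).as_matrix()@T
        z=ik(q,tp,tT,w,**k); dq=z-q; q=q+dq/max(1,np.max(abs(dq)/VM))
    return q
E
python3 - <<'E'
from k import *
q=np.array([1.316,.152,1.396,-.06,1.596,-2.69])
print('want 1.664 .122 1.519 -.214 1.472 -2.685')
rw=[[0,0,0,.15*i] for i in range(1,7)]
for w in (.05,.1,.2,.3,.5,1): print('ls',w,sim(q,rw,ik_ls,w).round(3))
for n in (1,5,30):
  for w in (.1,.2,.3,.5,1):
    for lam in (.02,.1): print('dls',n,w,lam,sim(q,rw,ik_dls,w,n=n,lam=lam).round(3))
E
```

```text
want 1.664 .122 1.519 -.214 1.472 -2.685
ls 0.05 [ 1.465  0.122  1.468 -0.316  1.485 -2.69 ]
ls 0.1 [ 1.468  0.122  1.47  -0.315  1.484 -2.69 ]
ls 0.2 [ 1.48   0.122  1.475 -0.312  1.48  -2.69 ]
ls 0.3 [ 1.499  0.122  1.483 -0.306  1.475 -2.69 ]
ls 0.5 [ 1.58   0.122  1.512 -0.276  1.461 -2.69 ]
ls 1 [ 1.936  0.103  1.551 -0.128  1.483 -2.69 ]
dls 1 0.1 0.02 [ 1.321  0.136  1.416 -0.068  1.56  -2.69 ]
dls 1 0.1 0.1 [ 1.367  0.146  1.409 -0.141  1.57  -2.69 ]
dls 1 0.2 0.02 [ 1.316  0.136  1.416 -0.059  1.56  -2.69 ]
dls 1 0.2 0.1 [ 1.349  0.139  1.415 -0.109  1.56  -2.69 ]
dls 1 0.3 0.02 [ 1.315  0.136  1.416 -0.058  1.561 -2.69 ]
dls 1 0.3 0.1 [ 1.336  0.138  1.415 -0.085  1.559 -2.69 ]
dls 1 0.5 0.02 [ 1.314  0.136  1.416 -0.057  1.561 -2.69 ]
dls 1 0.5 0.1 [ 1.327  0.137  1.415 -0.068  1.56  -2.69 ]
dls 1 1 0.02 [ 1.314  0.136  1.416 -0.056  1.561 -2.69 ]
dls 1 1 0.1 [ 1.322  0.136  1.415 -0.059  1.561 -2.69 ]
dls 5 0.1 0.02 [ 1.32   0.135  1.417 -0.067  1.558 -2.69 ]
dls 5 0.1 0.1 [ 1.398  0.132  1.434 -0.195  1.53  -2.69 ]
dls 5 0.2 0.02 [ 1.315  0.136  1.416 -0.058  1.56  -2.69
[... 298 characters left out ...]
 5 1 0.02 [ 1.313  0.136  1.416 -0.055  1.561 -2.69 ]
dls 5 1 0.1 [ 1.321  0.136  1.416 -0.058  1.56  -2.69 ]
dls 30 0.1 0.02 [ 1.32   0.135  1.417 -0.067  1.558 -2.69 ]
dls 30 0.1 0.1 [ 1.4    0.129  1.439 -0.199  1.521 -2.69 ]
dls 30 0.2 0.02 [ 1.315  0.136  1.416 -0.058  1.56  -2.69 ]
dls 30 0.2 0.1 [ 1.354  0.133  1.423 -0.116  1.545 -2.69 ]
dls 30 0.3 0.02 [ 1.314  0.136  1.416 -0.056  1.561 -2.69 ]
dls 30 0.3 0.1 [ 1.337  0.135  1.419 -0.086  1.553 -2.69 ]
dls 30 0.5 0.02 [ 1.313  0.136  1.416 -0.055  1.561 -2.69 ]
dls 30 0.5 0.1 [ 1.326  0.136  1.417 -0.067  1.558 -2.69 ]
dls 30 1 0.02 [ 1.313  0.136  1.416 -0.055  1.561 -2.69 ]
dls 30 1 0.1 [ 1.321  0.136  1.416 -0.058  1.56  -2.69 ]
```

```bash
nproc; cat > s.py <<'E'
from k import *
import sys
from multiprocessing import Pool
W=.63
Q0=np.array([1.664,.122,1.519,-.214,1.472,-2.69])
def run(a,q=Q0,n=4):
    tr=[]
    for c in a.reshape(-1,4):
        q=sim(q,[c*(i+1)/n for i in range(n)],ik_ls,W); tr.append(q)
    return tr
def cost(a):
    tr=run(a); T=fk(tr[-1])[1]; c=(abs(T[2,0])-.6)**2+3*T[2,1]**2
    for q in tr:
        p=fk(q)[0]; c+=10*max(0,.33-p[2])+10*max(0,np.hypot(p[0],p[1])-.75)+10*max(0,.3-np.hypot(p[0],p[1]))
    return c
def search(seed):
    g=np.random.default_rng(seed); S=np.tile([60,60,60,.25],4); L=np.tile([200,200,200,.6],4)
    b=np.clip(g.normal(size=16)*S*1.5,-L,L);cb=cost(b);s=1.
    for i in range(70):
        m=g.random(16)<.4; a=np.clip(b+m*g.normal(size=16)*S*s,-L,L);c=cost(a)
        if c<cb:b,cb=a,c
        else: s=max(.15,s*.985)
    return cb,b
if __name__=='__main__':
    q=np.array([1.316,.152,1.396,-.06,1.596,-2.69]);rw=[[0,0,0,.15*i] for i in range(1,7)]
    for w in(.58,.62,.66):print(w,sim(q,rw,ik_ls,w).round(3))
    for s in(1,-1):   # feasibility of lean pose at the row
        for lean in (.55,.7):
            T=np.array([[-s*np.cos(lean),0,-np.sin(lean)],[0,s,0],[s*np.sin(lean),0,-np.cos(lean)]])
            for y in(.16,-.16):
                z=ik_ls(np.array([.3,1,1.2,.0,1.5,0.]),np.array([.62,y,.08]),T,W);print(s,lean,y,z.round(2),abs(err(z,np.array([.62,y,.08]),T,1)).max().round(4))
    with Pool() as P: r=sorted(P.map(search,range(16)),key=lambda t:t[0])
    for c,b in r[:3]:
        print(round(c,4)); 
        for aa,q in zip(b.reshape(-1,4).round(2),run(b)):
            p,T=fk(q);print(aa,q.round(2),p.round(3),T[2].round(3))
E
time timeout 560 python3 s.py
```

```text
4
0.58 [ 1.656  0.12   1.528 -0.242  1.461 -2.69 ]
0.62 [ 1.692  0.119  1.533 -0.226  1.462 -2.69 ]
0.66 [ 1.726  0.118  1.537 -0.211  1.464 -2.69 ]
1 0.55 0.16 [ 0.12  0.88  1.2   0.06  1.61 -1.47] 0.0
1 0.55 -0.16 [-0.29  0.88  1.2  -0.15  1.6  -1.82] 0.0
1 0.7 0.16 [ 0.11  0.96  1.09  0.08  1.79 -1.47] 0.0
1 0.7 -0.16 [-0.27  0.96  1.09 -0.18  1.77 -1.82] 0.0
-1 0.55 0.16 [0.12 0.88 1.2  0.06 1.61 1.68] 0.0
-1 0.55 -0.16 [-0.29  0.88  1.2  -0.15  1.6   1.32] 0.0
-1 0.7 0.16 [0.11 0.96 1.09 0.08 1.79 1.68] 0.0
-1 0.7 -0.16 [-0.27  0.96  1.09 -0.18  1.77  1.32] 0.0
0.191
[-200.  -200.    27.6    0.6] [ 2.21 -0.05  1.66 -0.23  1.5  -2.69] [-0.229  0.312  0.433] [ 0.189 -0.124 -0.974]
[-192.22 -155.59   91.3    -0.36] [ 2.64  0.08  1.35 -0.19  1.84 -1.95] [-0.375  0.194  0.502] [ 0.189 -0.124 -0.974]
[-140.46 -200.     53.09    0.36] [ 3.04  0.21  1.1  -0.19  1.97 -1.93] [-0.487  0.034  0.545] [ 0.189 -0.124 -0.974]
[ -57.34 -177.31 -110.61   -0.5 ] [ 3.1   0.31  1.17 -0.04  1.88 -1.31] [-0.528 -0.031  0.461] [ 0.197 -0.097 -0.976]
0.1942
[ 8.498e+01 -2.000e+02 -2.454e+01 -1.800e-01] 
[... 249 characters left out ...]
83  0.02  1.47 -0.33  1.64 -2.62] [-0.081  0.422  0.489] [ 0.274 -0.171 -0.946]
[-166.72   18.13  -52.28    0.  ] [ 2.14  0.21  1.38 -0.32  1.64 -2.3 ] [-0.248  0.44   0.437] [ 0.274 -0.171 -0.946]
0.1976
[  44.69 -200.    -66.78    0.6 ] [ 1.99 -0.15  2.01 -0.32  1.23 -2.69] [-0.105  0.294  0.335] [ 0.259 -0.164 -0.952]
[144.36  94.16  29.73  -0.55] [ 1.53 -0.02  1.82 -0.32  1.32 -2.61] [0.039 0.389 0.365] [ 0.259 -0.164 -0.952]
[-11.07  36.95 125.99  -0.54] [ 1.54  0.09  1.39 -0.29  1.79 -2.18] [0.028 0.425 0.491] [ 0.259 -0.164 -0.952]
[-94.58 -59.08  11.21  -0.39] [ 1.71  0.06  1.4  -0.18  1.94 -1.62] [-0.067  0.366  0.502] [ 0.259 -0.164 -0.952]
real	2m0.889s
user	7m18.597s
sys	0m0.252s
```

```bash
cat > t.py <<'E'
from k import *
W=.6
def base(r,z,j6=-1.57):
    T=None; q=np.array([1.6,.3,1.4,0,1.4,j6])
    # level tool-down, azimuth ~1.5708
    j1=1.6; 
    T=rz(j1)@ry(np.pi)@rz(j6)@rz(np.pi/2)
    return ik_ls(q,np.array([0.,r,z]),T,W)
for r0,z0 in((.7,.5),(.35,.5)):
  for d in([0,50,0],[0,0,50],[0,35,35],[0,-35,35],[0,-50,0],[0,-35,-35]):
    q=base(r0,z0)
    out=[]
    for c in range(14):
        q=sim(q,[np.r_[np.array(d)*(i+1),0] for i in range(2)],ik_ls,W)
        p,T=fk(q); out.append((p.round(2).tolist(),T[2,:2].round(3).tolist()))
    print(r0,z0,d,out[6],out[10],out[13],q.round(2))
E
python3 t.py
```

```text
0.7 0.5 [0, 50, 0] ([0.0, 0.96, 0.33], [-0.197, -0.006]) ([0.0, 1.05, 0.24], [-0.344, -0.01]) ([0.0, 1.1, 0.19], [-0.451, -0.013]) [ 1.5   1.24  0.05  0.03  1.38 -1.67]
0.7 0.5 [0, 0, 50] ([0.0, 0.51, 0.78], [-0.138, -0.004]) ([0.0, 0.41, 0.85], [-0.225, -0.006]) ([0.0, 0.35, 0.88], [-0.288, -0.008]) [ 1.31  0.19  0.05  0.15  2.61 -1.72]
0.7 0.5 [0, 35, 35] ([0.0, 0.78, 0.6], [-0.192, -0.006]) ([0.0, 0.8, 0.62], [-0.328, -0.01]) ([0.0, 0.83, 0.64], [-0.431, -0.012]) [ 1.48  0.71  0.05  0.04  1.94 -1.67]
0.7 0.5 [0, -35, 35] ([-0.0, 0.2, 0.88], [-0.025, -0.003]) ([-0.03, 0.06, 0.88], [-0.04, -0.066]) ([-0.04, -0.03, 0.87], [-0.075, -0.096]) [ 1.62 -0.24  0.36 -0.48  2.93 -2.03]
0.7 0.5 [0, -50, 0] ([0.0, 0.08, 0.5], [0.006, -0.004]) ([-0.06, -0.0, 0.5], [0.036, -0.026]) ([-0.03, -0.17, 0.57], [0.094, -0.004]) [ 1.83 -0.84  1.57  0.03  2.51 -1.31]
0.7 0.5 [0, -35, -35] ([0.0, 0.22, 0.02], [0.006, 0.001]) ([0.0, 0.14, 0.03], [0.127, 0.005]) ([-0.0, 0.13, 0.01], [0.21, 0.021]) [ 1.2   0.53  2.79 -1.13  0.07 -0.83]
0.35 0.5 [0, 50, 0] ([0.0, 0.87, 0.43], [-0.072, -0.002]) ([0.0, 0.97, 0.3
[... 264 characters left out ...]
1.83]
0.35 0.5 [0, 35, 35] ([0.0, 0.61, 0.71], [-0.09, -0.003]) ([0.0, 0.66, 0.7], [-0.205, -0.006]) ([0.0, 0.7, 0.7], [-0.299, -0.009]) [ 1.46  0.59  0.05  0.04  2.2  -1.68]
0.35 0.5 [0, -35, 35] ([-0.04, 0.03, 0.86], [0.034, -0.039]) ([-0.06, -0.02, 0.87], [0.005, -0.032]) ([-0.08, -0.07, 0.88], [0.025, -0.001]) [ 3.1  -0.09  0.3   0.12  2.93  0.05]
0.35 0.5 [0, -50, 0] ([-0.06, 0.0, 0.5], [0.037, -0.03]) ([-0.02, -0.2, 0.6], [0.112, -0.005]) ([-0.01, -0.31, 0.67], [0.127, 0.04]) [ 1.82 -0.84  1.16  0.33  2.93 -1.02]
0.35 0.5 [0, -35, -35] ([-0.04, 0.03, 0.12], [0.044, -0.03]) ([-0.04, -0.11, 0.1], [0.065, -0.02]) ([-0.01, -0.14, 0.1], [0.131, -0.002]) [ 2.2  -0.84  2.79  0.08  1.3  -0.99]
```

```bash
cat > t2.py <<'E'
from k import *
W=.6
Q0=np.array([1.664,.122,1.519,-.214,1.472,-2.69])
def go(Y,tgt,n=16):
    p,_=fk(Q0); d=(np.array(tgt)-p)*1000
    return sim(Q0,[np.r_[d*min(1,(i+1)/14),Y*(i+1)/n] for i in range(n)],ik_ls,W)
if __name__=='__main__':
  for Y in(-1.9,-2.1,-2.3,-2.5):
    q1=go(Y,[.62,.28,.6]); p,T=fk(q1); print('Y',Y,q1.round(2),p.round(3),T[2,:2].round(3))
    for m,d in((1,[50,20,10]),(2,[50,20,10]),(4,[50,20,10]),(2,[33,13,35])):
      q=q1
      for c in range(32//m):
        q=sim(q,[np.r_[np.array(d)*(i+1),0] for i in range(m)],ik_ls,W)
      p,T=fk(q); print(m,d,q.round(2),p.round(3),T[2,:2].round(3))
E
python3 t2.py
```

```text
Y -1.9 [ 0.41  0.7   0.12 -0.28  2.4  -2.26] [0.62 0.28 0.6 ] [ 0.179 -0.116]
1 [50, 20, 10] [ 0.33  1.2   0.05 -0.15  1.04 -2.22] [1.102 0.407 0.303] [-0.505 -0.569]
2 [50, 20, 10] [ 0.34  1.13  0.05 -0.18  1.49 -2.22] [0.996 0.368 0.306] [-0.265 -0.411]
4 [50, 20, 10] [ 0.35  1.09  0.05 -0.2   1.8  -2.22] [0.907 0.338 0.313] [-0.049 -0.268]
2 [33, 13, 35] [ 0.34  0.68  0.05 -0.24  1.97 -2.33] [0.752 0.262 0.667] [-0.207 -0.418]
Y -2.1 [ 0.4   0.74  0.05 -0.28  2.46 -2.14] [0.619 0.279 0.599] [ 0.179 -0.117]
1 [50, 20, 10] [ 0.33  1.2   0.05 -0.14  1.07 -2.08] [1.096 0.407 0.299] [-0.574 -0.471]
2 [50, 20, 10] [ 0.34  1.13  0.05 -0.17  1.52 -2.07] [0.987 0.368 0.303] [-0.304 -0.345]
4 [50, 20, 10] [ 0.35  1.09  0.05 -0.19  1.83 -2.08] [0.899 0.337 0.31 ] [-0.067 -0.233]
2 [33, 13, 35] [ 0.33  0.68  0.05 -0.23  2.01 -2.18] [0.742 0.262 0.662] [-0.243 -0.355]
Y -2.3 [ 0.39  0.74  0.05 -0.25  2.48 -1.96] [0.616 0.278 0.596] [ 0.176 -0.118]
1 [50, 20, 10] [ 0.33  1.2   0.05 -0.12  1.1  -1.91] [1.088 0.409 0.295] [-0.636 -0.341]
2 [50, 20, 10] [ 0.34  1.12  0.05 -0.15  1.55 -1.9 ] [0.978 0.369 0.299] [-0.339 -0.259]
4 [50, 20, 10] [ 0.34  1.09  0.05 -0.17  1.86 -1.91] [0.89  0.338 0.307] [-0.083 -0.189]
2 [33, 13, 35] [ 0.33  0.68  0.05 -0.2   2.04 -2.01] [0.732 0.263 0.656] [-0.276 -0.275]
Y -2.5 [ 0.39  0.74  0.05 -0.23  2.49 -1.87] [0.615 0.277 0.594] [ 0.174 -0.118]
1 [50, 20, 10] [ 0.33  1.2   0.05 -0.1   1.11 -1.82] [1.085 0.41  0.293] [-0.658 -0.269]
2 [50, 20, 10] [ 0.34  1.12  0.05 -0.13  1.56 -1.81] [0.973 0.37  0.297] [-0.351 -0.214]
4 [50, 20, 10] [ 0.34  1.09  0.05 -0.15  1.88 -1.82] [0.886 0.339 0.306] [-0.089 -0.166]
2 [33, 13, 35] [ 0.32  0.68  0.05 -0.18  2.06 -1.91] [0.727 0.264 0.654] [-0.287 -0.232]
```

```bash
cat > t3.py <<'E'
from t2 import *
for Y in(-2.8,-3.0):
    q1=go(Y,[.62,.28,.6],20); p,T=fk(q1); print('Y',Y,q1.round(2),p.round(3),T[2,:2].round(3))
    for d in([42,16,22],[37,14,30],[25,10,42]):
      q=q1
      for c in range(30):
        q=sim(q,[np.r_[np.array(d),0]],ik_ls,W)
        if c in(4,9,19,24,29): p,T=fk(q); print(d,c+1,q.round(2),p.round(3),T[2,:2].round(3))
E
python3 t3.py
```

```text
Y -2.8 [ 0.35  0.75  0.05 -0.1   2.54 -1.35] [0.609 0.275 0.589] [ 0.17  -0.113]
[42, 16, 22] 5 [ 0.34  0.79  0.05 -0.08  2.38 -1.34] [0.672 0.287 0.554] [ 0.06  -0.076]
[42, 16, 22] 10 [ 0.33  0.82  0.05 -0.06  2.21 -1.34] [0.732 0.301 0.528] [-0.068 -0.034]
[42, 16, 22] 20 [ 0.31  0.88  0.05 -0.03  1.85 -1.34] [0.853 0.334 0.501] [-0.351  0.055]
[42, 16, 22] 25 [ 0.31  0.91  0.05 -0.02  1.66 -1.34] [0.911 0.352 0.498] [-0.492  0.098]
[42, 16, 22] 30 [ 0.3   0.94  0.05 -0.01  1.46 -1.34] [0.966 0.369 0.499] [-0.621  0.137]
[37, 14, 30] 5 [ 0.33  0.75  0.05 -0.09  2.42 -1.35] [0.646 0.277 0.585] [ 0.06  -0.076]
[37, 14, 30] 10 [ 0.32  0.75  0.05 -0.07  2.29 -1.35] [0.685 0.282 0.585] [-0.065 -0.036]
[37, 14, 30] 20 [ 0.31  0.75  0.05 -0.04  1.99 -1.35] [0.775 0.302 0.598] [-0.34   0.048]
[37, 14, 30] 25 [ 0.3   0.76  0.05 -0.02  1.82 -1.35] [0.822 0.316 0.611] [-0.479  0.089]
[37, 14, 30] 30 [ 0.29  0.78  0.05 -0.01  1.64 -1.35] [0.87  0.33  0.628] [-0.609  0.127]
[25, 10, 42] 5 [ 0.34  0.67  0.05 -0.09  2.5  -1.36] [0.593 0.259 0.638] [ 0.067 -0.078]
[25, 10, 42] 10 [ 0.32  0.61  0.
[... 1053 characters left out ...]
[ 0.3   0.75  0.05  0.01  1.99 -1.19] [0.772 0.308 0.598] [-0.31  0.13]
[37, 14, 30] 25 [ 0.29  0.76  0.05  0.02  1.83 -1.19] [0.819 0.322 0.61 ] [-0.441  0.193]
[37, 14, 30] 30 [ 0.29  0.78  0.05  0.03  1.65 -1.19] [0.867 0.337 0.627] [-0.564  0.252]
[25, 10, 42] 5 [ 0.32  0.67  0.05 -0.04  2.51 -1.2 ] [0.592 0.261 0.638] [ 0.072 -0.06 ]
[25, 10, 42] 10 [ 0.31  0.61  0.05 -0.03  2.45 -1.2 ] [0.584 0.251 0.676] [-0.032 -0.006]
[25, 10, 42] 20 [ 0.29  0.53  0.05  0.01  2.28 -1.19] [0.595 0.247 0.738] [-0.262  0.11 ]
[25, 10, 42] 25 [ 0.28  0.5   0.05  0.03  2.16 -1.19] [0.612 0.251 0.769] [-0.384  0.17 ]
[25, 10, 42] 30 [ 0.27  0.48  0.05  0.05  2.03 -1.19] [0.635 0.258 0.801] [-0.503  0.228]
```

move_arm(deltas=[37, -11, 10, -0.147, 74, -23, 20, -0.294, 111, -34, 31, -0.441, 148, -46, 41, -0.588, 186, -57, 51, -0.735, 223, -68, 61, -0.882, 260, -80, 72, -1.029, 297, -91, 82, -1.176, 334, -103, 92, -1.323, 371, -114, 102, -1.47, 408, -125, 112, -1.617, 445, -137, 123, -1.764, 482, -148, 133, -1.911, 520, -160, 143, -2.058, 557, -171, 153, -2.205, 594, -182, 164, -2.352, 631, -194, 174, -2.5, 668, -205, 184, -2.65])

```text
time: 7.45
position: [0.6049, 0.2795, 0.5897]
ee_rot: [0.303, -2.959, 0.202]
ft_force: [0.5, 0.1, 1.7]
gripper_width: 1.003
```

move_arm(deltas=[42, 16, 22, 0])

```text
time: 7.55
position: [0.621, 0.28, 0.5797]
ee_rot: [0.302, -2.969, 0.198]
ft_force: [-4.8, -0.9, 5.2]
gripper_width: 1.0
```

move_arm(deltas=[42, 16, 22, 0])

```text
time: 7.65
position: [0.6344, 0.2841, 0.5701]
ee_rot: [0.315, -2.989, 0.192]
ft_force: [1.0, -0.5, -0.4]
gripper_width: 1.001
```

move_arm(deltas=[42, 16, 22, 0])

```text
time: 7.75
position: [0.6458, 0.2865, 0.566]
ee_rot: [0.321, -3.017, 0.182]
ft_force: [0.1, -0.3, 0.7]
gripper_width: 0.999
```

move_arm(deltas=[42, 16, 22, 0])

```text
time: 7.85
position: [0.6577, 0.2886, 0.56]
ee_rot: [0.326, -3.04, 0.174]
ft_force: [-0.3, 1.4, -0.6]
gripper_width: 1.004
```

move_arm(deltas=[42, 16, 22, 0])

```text
time: 7.95
position: [0.6699, 0.2906, 0.5532]
ee_rot: [0.33, -3.062, 0.167]
ft_force: [0.3, -0.8, -0.6]
gripper_width: 1.0
```

move_arm(deltas=[42, 16, 22, 0])

```text
time: 8.05
position: [0.6822, 0.2926, 0.5465]
ee_rot: [0.334, -3.084, 0.159]
ft_force: [-0.3, 0.2, -0.4]
gripper_width: 0.998
```

```bash
python3 -c "
from h import *
show()"
```

```text
8.05 [ 0.353  0.802  0.048 -0.127  2.347 -1.521] [0.6822 0.2926 0.5465] [[-0.976, -0.215, -0.025], [-0.212, 0.972, -0.106], [0.047, -0.098, -0.994]] 0.998 [-0.3  0.2 -0.4]
```

move_arm(deltas=[42, 16, 24, -0.02])

```text
time: 8.15
position: [0.6932, 0.2942, 0.5409]
ee_rot: [0.306, -3.108, 0.151]
ft_force: [0.0, -0.3, -0.7]
gripper_width: 1.002
```

move_arm(deltas=[42, 16, 24, -0.02])

```text
time: 8.25
position: [0.704, 0.2955, 0.5359]
ee_rot: [-0.275, 3.12, -0.141]
ft_force: [-1.2, -0.2, -0.3]
gripper_width: 0.998
```

move_arm(deltas=[42, 16, 24, 0])

```text
time: 8.35
position: [0.7152, 0.2971, 0.5311]
ee_rot: [-0.275, 3.098, -0.13]
ft_force: [0.6, 0.1, -0.4]
gripper_width: 0.999
```

move_arm(deltas=[42, 16, 24, 0])

```text
time: 8.45
position: [0.7263, 0.299, 0.5268]
ee_rot: [-0.276, 3.075, -0.12]
ft_force: [0.4, 0.3, 0.4]
gripper_width: 1.0
```

move_arm(deltas=[42, 16, 24, 0])

```text
time: 8.55
position: [0.7373, 0.3009, 0.523]
ee_rot: [-0.275, 3.051, -0.109]
ft_force: [-0.3, 0.1, -0.8]
gripper_width: 0.997
```

move_arm(deltas=[42, 16, 24, 0])

```text
time: 8.65
position: [0.7482, 0.303, 0.5194]
ee_rot: [-0.275, 3.026, -0.098]
ft_force: [0.1, -0.7, 0.7]
gripper_width: 0.998
```

move_arm(deltas=[42, 16, 24, 0])

```text
time: 8.75
position: [0.759, 0.3052, 0.5162]
ee_rot: [-0.274, 3.002, -0.087]
ft_force: [-0.2, -0.3, -0.8]
gripper_width: 1.0
```

move_arm(deltas=[42, 16, 24, 0])

```text
time: 8.85
position: [0.7698, 0.3075, 0.5133]
ee_rot: [-0.274, 2.976, -0.076]
ft_force: [0.3, -0.2, 0.1]
gripper_width: 1.0
```

move_arm(deltas=[42, 16, 24, 0])

```text
time: 8.95
position: [0.7807, 0.3098, 0.5107]
ee_rot: [-0.273, 2.951, -0.065]
ft_force: [0.1, 0.1, -0.1]
gripper_width: 1.0
```

move_arm(deltas=[42, 16, 24, 0])

```text
time: 9.05
position: [0.7914, 0.3122, 0.5084]
ee_rot: [-0.273, 2.925, -0.055]
ft_force: [1.0, -0.3, -0.2]
gripper_width: 0.997
```

move_arm(deltas=[42, 16, 24, 0])

```text
time: 9.15
position: [0.8021, 0.3147, 0.5063]
ee_rot: [-0.272, 2.898, -0.044]
ft_force: [-0.2, 0.9, 0.4]
gripper_width: 0.999
```

move_arm(deltas=[42, 16, 24, 0])

```text
time: 9.25
position: [0.8128, 0.3172, 0.5045]
ee_rot: [-0.271, 2.871, -0.034]
ft_force: [0.4, 0.9, -0.5]
gripper_width: 1.002
```

move_arm(deltas=[42, 16, 24, 0])

```text
time: 9.35
position: [0.8235, 0.3197, 0.503]
ee_rot: [-0.27, 2.844, -0.023]
ft_force: [-0.3, -0.3, -0.1]
gripper_width: 1.0
```

move_arm(deltas=[42, 16, 24, 0])

```text
time: 9.45
position: [0.8341, 0.3224, 0.5017]
ee_rot: [-0.27, 2.817, -0.013]
ft_force: [-0.6, -0.3, -0.0]
gripper_width: 1.001
```

```bash
python3 -c "
from h import *
show()"
```

```text
9.45 [ 0.321  0.876  0.048 -0.082  1.914 -1.48 ] [0.8341 0.3224 0.5017] [[-0.934, -0.184, 0.306], [-0.186, 0.982, 0.02], [-0.305, -0.038, -0.952]] 1.001 [-0.6 -0.3 -0. ]
```

move_arm(deltas=[42, 16, 26, 0])

```text
time: 9.55
position: [0.8439, 0.3247, 0.5017]
ee_rot: [-0.269, 2.789, -0.003]
ft_force: [-0.4, 0.6, -0.3]
gripper_width: 0.998
```

move_arm(deltas=[42, 16, 26, 0])

```text
time: 9.65
position: [0.8535, 0.3271, 0.5025]
ee_rot: [-0.268, 2.761, 0.008]
ft_force: [-0.2, -0.1, 0.6]
gripper_width: 0.999
```

move_arm(deltas=[42, 16, 26, 0])

```text
time: 9.75
position: [0.8631, 0.3295, 0.5034]
ee_rot: [-0.267, 2.733, 0.018]
ft_force: [0.6, 0.9, 0.5]
gripper_width: 1.001
```

move_arm(deltas=[42, 16, 26, 0])

```text
time: 9.85
position: [0.8728, 0.332, 0.5042]
ee_rot: [-0.266, 2.704, 0.028]
ft_force: [0.2, 1.4, 0.1]
gripper_width: 1.001
```

move_arm(deltas=[42, 16, 26, 0])

```text
time: 9.95
position: [0.8823, 0.3345, 0.5053]
ee_rot: [-0.265, 2.676, 0.037]
ft_force: [-0.1, 1.1, 0.3]
gripper_width: 0.998
```

move_arm(deltas=[42, 16, 26, 0])

```text
time: 10.05
position: [0.8918, 0.3371, 0.5066]
ee_rot: [-0.264, 2.647, 0.047]
ft_force: [-0.4, -0.6, -0.0]
gripper_width: 0.999
```

move_arm(deltas=[42, 16, 26, 0])

```text
time: 10.15
position: [0.9013, 0.3396, 0.5081]
ee_rot: [-0.262, 2.618, 0.057]
ft_force: [-0.1, -0.8, 0.1]
gripper_width: 1.002
```

move_arm(deltas=[42, 16, 26, 0])

```text
time: 10.25
position: [0.9106, 0.3422, 0.5097]
ee_rot: [-0.261, 2.589, 0.066]
ft_force: [0.8, -0.4, 0.5]
gripper_width: 1.004
```

move_arm(deltas=[42, 16, 26, 0])

```text
time: 10.35
position: [0.9199, 0.3448, 0.5114]
ee_rot: [-0.26, 2.56, 0.075]
ft_force: [-0.0, 0.8, -0.2]
gripper_width: 1.0
```

move_arm(deltas=[42, 16, 26, 0])

```text
time: 10.45
position: [0.929, 0.3475, 0.5134]
ee_rot: [-0.259, 2.531, 0.084]
ft_force: [-0.2, -0.1, -0.5]
gripper_width: 0.998
```

```bash
python3 -c "
from h import *
show()"
```

```text
10.45 [ 0.308  0.907  0.048 -0.056  1.589 -1.485] [0.929  0.3475 0.5134] [[-0.809, -0.203, 0.552], [-0.166, 0.979, 0.117], [-0.564, 0.003, -0.826]] 0.998 [-0.2 -0.1 -0.5]
```

```bash
cat > t4.py <<'E'
from k import *
q=np.array([.308,.907,.05,-.056,1.589,-1.485]);W=.6
a=[[-150*i/20,-250*i/20,-110*i/20,-.147*i] for i in range(1,21)]
for n in(5,10,15,20):
    z=sim(q,a[:n],ik_ls,W);p,T=fk(z);print(z.round(2),p.round(3),T.round(2).tolist())
b=[[-80*i/5,-50*i/5,-170*i/5,-.09*i] for i in range(1,6)]
z=sim(z,b,ik_ls,W);p,T=fk(z);print(z.round(2),p.round(3),T.round(3).tolist())
E
python3 t4.py
```

```text
[ 0.38  0.86  0.22 -0.46  1.65 -0.79] [0.891 0.284 0.486] [[-0.71, 0.51, 0.49], [0.42, 0.86, -0.28], [-0.56, 0.0, -0.83]]
[ 0.37  0.98  0.05 -0.68  2.02 -0.27] [0.838 0.214 0.448] [[-0.25, 0.95, 0.19], [0.79, 0.31, -0.53], [-0.57, 0.01, -0.82]]
[ 0.27  1.02  0.05 -0.67  2.31  0.25] [0.78  0.146 0.411] [[0.31, 0.93, -0.18], [0.77, -0.36, -0.53], [-0.55, 0.03, -0.83]]
[ 0.12  1.05  0.05 -0.39  2.54  0.92] [0.742 0.09  0.385] [[0.74, 0.49, -0.46], [0.4, -0.87, -0.28], [-0.54, 0.02, -0.84]]
[-0.01  0.82  0.96 -0.06  1.92  1.5 ] [0.662 0.04  0.215] [[0.841, 0.059, -0.538], [0.04, -0.998, -0.047], [-0.54, 0.018, -0.841]]
```

```bash
cat > t5.py <<'E'
from k import *
q=np.array([.308,.907,.05,-.056,1.589,-1.485]);W=.6
a=[[-260*min(1,i/8),-250*i/20,-70*min(1,i/8),-.147*i] for i in range(1,21)]
for n in(5,10,15,20):
    z=sim(q,a[:n],ik_ls,W);p,T=fk(z);print(z.round(2),p.round(3),T.round(2).tolist())
b=[[30*i/5,-50*i/5,-210*i/5,-.09*i] for i in range(1,6)]
z=sim(z,b,ik_ls,W);p,T=fk(z);print(z.round(2),p.round(3),T.round(3).tolist())
E
python3 t5.py
```

```text
[ 0.43  0.51  0.93 -0.44  1.29 -0.71] [0.766 0.284 0.47 ] [[-0.76, 0.39, 0.52], [0.32, 0.92, -0.22], [-0.56, 0.0, -0.83]]
[ 0.47  0.52  0.99 -0.6   1.65  0.  ] [0.668 0.222 0.443] [[-0.34, 0.91, 0.23], [0.75, 0.41, -0.51], [-0.56, 0.0, -0.83]]
[ 0.33  0.69  0.67 -0.54  2.1   0.46] [0.668 0.159 0.443] [[0.27, 0.95, -0.18], [0.78, -0.32, -0.53], [-0.56, 0.0, -0.83]]
[ 0.13  0.82  0.42 -0.32  2.45  1.03] [0.668 0.097 0.443] [[0.73, 0.47, -0.49], [0.39, -0.88, -0.27], [-0.56, 0.0, -0.83]]
[-0.01  0.9   0.76 -0.04  2.07  1.51] [0.698 0.047 0.233] [[0.826, 0.043, -0.562], [0.034, -0.999, -0.026], [-0.563, 0.002, -0.827]]
```

Clean. Execute it.

move_arm(deltas=[-32, -12, -9, -0.147, -65, -25, -18, -0.294, -97, -37, -26, -0.441, -130, -50, -35, -0.588, -162, -62, -44, -0.735, -195, -75, -53, -0.882, -227, -87, -61, -1.029, -260, -100, -70, -1.176, -260, -112, -70, -1.323, -260, -125, -70, -1.47, -260, -137, -70, -1.617, -260, -150, -70, -1.764, -260, -162, -70, -1.911, -260, -175, -70, -2.058, -260, -187, -70, -2.205, -260, -200, -70, -2.352, -260, -212, -70, -2.499, -260, -225, -70, -2.646, -260, -237, -70, -2.793, -260, -250, -70, -2.94])

```text
time: 12.45
position: [0.6689, 0.0969, 0.4424]
ee_rot: [2.788, 0.691, -0.855]
ft_force: [0.1, -0.3, -0.7]
gripper_width: 1.0
```

move_arm(deltas=[6, -10, -42, -0.11, 12, -20, -84, -0.22, 18, -30, -126, -0.33, 24, -40, -168, -0.45, 30, -50, -210, -0.45, 30, -50, -210, -0.45])

```text
time: 13.05
position: [0.6976, 0.0454, 0.2269]
ee_rot: [2.985, 0.059, -0.932]
ft_force: [0.5, 0.6, -1.3]
gripper_width: 1.002
```

```bash
python3 - <<'E'
from h import *
show(); im,X=cloud('wrist'); np.save('w3.npy',X); cv2.imwrite('w3.png',im); cv2.imwrite('pics/3.png',cv2.resize(im,(784,588)))
show()
E
```

```text
13.05 [-0.015  0.907  0.768 -0.038  2.071  1.508] [0.6976 0.0454 0.2269] [[0.822, 0.04, -0.568], [0.032, -0.999, -0.025], [-0.569, 0.002, -0.822]] 1.002 [ 0.5  0.6 -1.3]
13.1 [-0.014  0.904  0.763 -0.038  2.074  1.509] [0.6981 0.0466 0.231 ] [[0.824, 0.041, -0.565], [0.033, -0.999, -0.025], [-0.565, 0.002, -0.825]] 1.0 [-0.1  0.2 -0.1]
```

View pics/3.png

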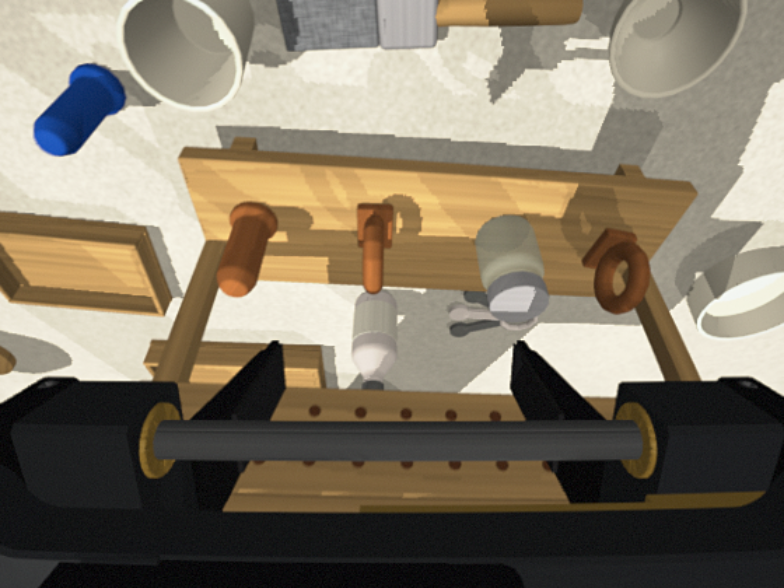

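```bash
cat > m.py <<'E'
from h import *
from scipy.optimize import minimize
def meas(cam='wrist',zb=.05,boxes=None,save=None):
    im,X=cloud(cam); hsv=cv2.cvtColor(im,cv2.COLOR_BGR2HSV)
    for nm,(x0,x1,y0,y1) in boxes.items():
        m=(X[...,0]>x0)&(X[...,0]<x1)&(X[...,1]>y0)&(X[...,1]<y1)&(X[...,2]>zb+.006)&(X[...,2]<zb+.09)
        sat=hsv[...,1]; m&=sat>np.percentile(sat[m],20) if nm=='jar' else m
        P=X[m]; lo=P[P[:,2]<zb+.012]; hi=P[P[:,2]>zb+.016]
        print(nm,len(P),'hi min/max',hi.min(0).round(4),hi.max(0).round(4),'med',np.median(hi,0).round(4))
        c=hi[:,:2].mean(0); w,v=np.linalg.eigh(np.cov((hi[:,:2]-c).T)); d=v[:,1]*np.sign(v[0,1]); print('   yaw',np.arctan2(d[1],d[0]).round(3),'std',np.sqrt(w).round(4),c.round(4))
        if len(lo)>20:
            r=cv2.minAreaRect(lo[:,:2].astype(np.float32)*1000); print('   foot',[np.round(t,1) for t in r],len(lo))
    return im,X
E
python3 - <<'E'
from m import *
show()
im,X=meas(boxes=dict(shaker=(.57,.66,.12,.2),ra=(.565,.66,.025,.095),jar=(.57,.66,-.09,-.02),rb=(.55,.65,-.19,-.115)))
b=X[(abs(X[...,2]-.05)<.002)&(X[...,0]>.6)&(X[...,0]<.69)&(abs(X[...,1])<.23)]; print('board',np.median(b[:,2]),b.max(0))
np.save('w4.npy',X)
E
```

```text
13.1 [-0.014  0.904  0.763 -0.038  2.074  1.509] [0.6981 0.0466 0.231 ] [[0.824, 0.041, -0.565], [0.033, -0.999, -0.025], [-0.565, 0.002, -0.825]] 1.0 [-0.1  0.2 -0.1]
shaker 2182 hi min/max [0.5701 0.1495 0.0661] [0.6336 0.2    0.1399] med [0.6262 0.1636 0.1084]
   yaw -0.723 std [0.0073 0.0231] [0.6181 0.1683]
   foot [array([614.5, 175.8]), array([37.2, 62.9]), np.float64(21.8)] 261
ra 1176 hi min/max [0.5968 0.0538 0.0674] [0.6485 0.0698 0.1217] med [0.6371 0.0617 0.1101]
   yaw -0.003 std [0.0045 0.0125] [0.6333 0.0616]
   foot [array([617.,  62.]), array([29.9, 44.6]), np.float64(89.1)] 400
jar 2118 hi min/max [ 0.5833 -0.0769  0.066 ] [ 0.6328 -0.0268  0.1311] med [ 0.6252 -0.0454  0.0999]
   yaw -1.194 std [0.0092 0.0139] [ 0.6216 -0.0469]
   foot [array([620.7, -47.7]), array([21.9, 51.2]), np.float64(20.0)] 146
rb 2253 hi min/max [ 0.5546 -0.19    0.066 ] [ 0.6282 -0.1393  0.1399] med [ 0.5896 -0.151   0.1031]
   yaw 0.569 std [0.012  0.0241] [ 0.5928 -0.1585]
   foot [array([ 589.2, -162.1]), array([54. , 53.4]), np.float64(76.9)] 354
board 0.0498382746590888 [0.67673281 0.21529328 0.05199966]
```

move_arm(deltas=[-5, 15, -32, -0.057, -23, 15, -59, -0.057, -42, 15, -86, -0.057, -60, 15, -112, -0.057, -78, 15, -139, -0.057, -78, 15, -139, -0.057, -78, 15, -139, -0.057])

```text
time: 13.85
position: [0.622, 0.063, 0.0968]
ee_rot: [-3.003, 0.021, 0.917]
ft_force: [0.2, -0.2, -0.5]
gripper_width: 0.999
```

move_arm(deltas=[0, 0, 0, 0, 0, 0, 0, 0, 0, 0, 0, 0, 0, 0, 0, 0, 0, 0, 0, 0], claw=1, squeeze=25)

```text
time: 14.35
position: [0.6205, 0.0621, 0.094]
ee_rot: [-3.001, 0.024, 0.923]
ft_force: [-0.4, 1.1, 0.6]
gripper_width: 0.635
```

```bash
python3 - <<'E'
from h import *
show(); im,d=camera('scene'); cv2.imwrite('pics/4.png',cv2.resize(im[150:330,150:420],(800,533)))
E
```

```text
14.35 [-0.007  0.868  1.203  0.002  1.668  1.579] [0.6205 0.0621 0.094 ] [[0.827, -0.015, -0.562], [-0.014, -1.0, 0.006], [-0.562, 0.003, -0.827]] 0.635 [-0.4  1.1  0.6]
```

View pics/4.png

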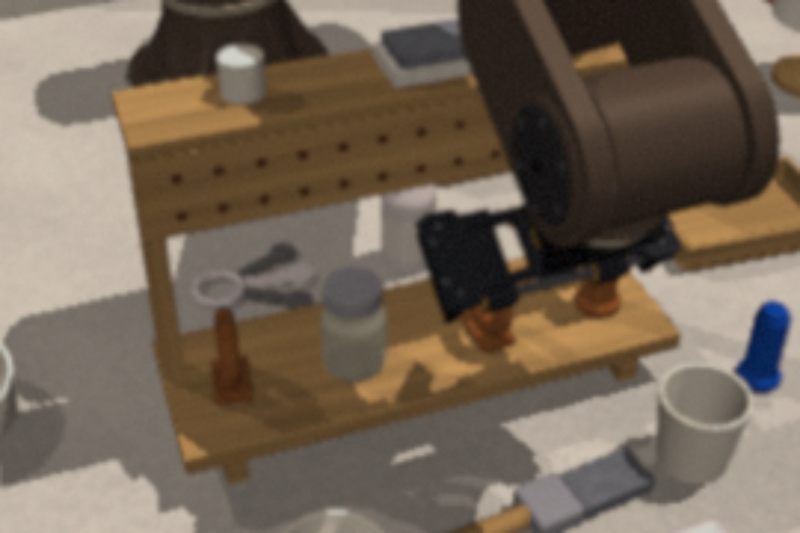

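move_arm(deltas=[0, 0, 0, 0, 0, 0, 0, 0, 0, 0, 0, 0, 0, 0, 0, 0, 0, 0, 0, 0, 0, 0, 0, 0, 0, 0, 0, 0, 0, 0, 0, 0])

```text
time: 15.2
position: [0.6203, 0.0622, 0.0939]
ee_rot: [-3.001, 0.024, 0.923]
ft_force: [0.4, 0.4, 0.7]
gripper_width: 0.005
```

```bash
python3 - <<'E'
from h import *
show(); im,X=cloud('wrist'); b,d=camera('scene')
cv2.imwrite('pics/5.png',np.hstack([im[:, 60:460],cv2.resize(b[180:310,230:380],(400,347))[:347].copy() if 0 else cv2.copyMakeBorder(cv2.resize(b[180:310,230:380],(400,347)),0,73,0,0,0)]))
E
```

```text
15.2 [-0.007  0.868  1.203  0.002  1.667  1.579] [0.6203 0.0622 0.0939] [[0.827, -0.015, -0.562], [-0.014, -1.0, 0.006], [-0.562, 0.003, -0.827]] 0.005 [0.4 0.4 0.7]
```

View pics/5.png

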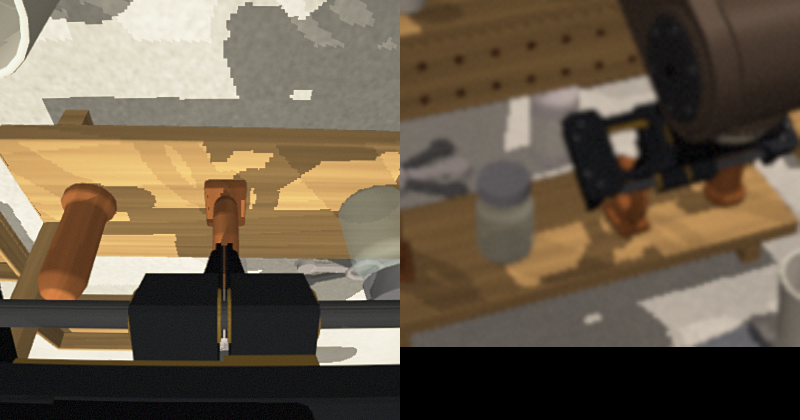

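```bash
python3 - <<'E'
from h import *
p,Rw,c=pose('wrist'); s=get_state(); T=R.from_rotvec(s['ee_rot']).as_matrix()
K=np.array(p['mtx']);k=float(np.ravel(p['k1'])[0]);print(K.round(1).tolist(),k,np.array(p['T_tool_cam']).round(4).tolist())
def pr(P):
    v=Rw.T@(np.array(P)-c); x,y=v[:2]/v[2]; f=1+k*(x*x+y*y); return (K[0,0]*x*f+K[0,2]).round(0),(K[1,1]*y*f+K[1,2]).round(0),v[2].round(3)
t=np.array(s['position']);print('tcp',pr(t),'grasp',pr(t-.019*T[:,2]))
for P in([.617,.062,.121],[.649,.062,.089],[.585,.062,.089],[.617,.062,.05],[.639,.062,.06]): print(P,pr(P))
im,X=cloud('wrist')
for v in range(190,300,8): print(v,X[v,285].round(3),im[v,285])
E
```

```text
[[317.6, 0.0, 283.8], [0.0, 317.6, 212.5], [0.0, 0.0, 1.0]] -0.04128464814780751 [[-0.0004, -0.9591, -0.2829, 0.0799], [1.0, 0.0002, -0.0021, 0.0003], [0.0021, -0.2829, 0.9591, -0.1967], [0.0, 0.0, 0.0, 1.0]]
tcp (np.float64(284.0), np.float64(244.0), np.float64(0.211)) grasp (np.float64(284.0), np.float64(256.0), np.float64(0.193))
[0.617, 0.062, 0.121] (np.float64(284.0), np.float64(283.0), np.float64(0.197))
[0.649, 0.062, 0.089] (np.float64(284.0), np.float64(211.0), np.float64(0.192))
[0.585, 0.062, 0.089] (np.float64(285.0), np.float64(264.0), np.float64(0.242))
[0.617, 0.062, 0.05] (np.float64(284.0), np.float64(198.0), np.float64(0.242))
[0.639, 0.062, 0.06] (np.float64(284.0), np.float64(188.0), np.float64(0.218))
190 [0.636 0.061 0.06 ] [ 31  62 103]
198 [0.645 0.061 0.075] [23 46 76]
206 [0.647 0.061 0.083] [28 53 90]
214 [0.648 0.061 0.091] [ 45  76 123]
222 [0.648 0.061 0.097] [ 42  76 124]
230 [0.646 0.061 0.101] [ 35  68 113]
238 [0.644 0.061 0.105] [ 36  70 117]
246 [0.645 0.061 0.112] [20 27 41]
254 [0.651 0.061 0.121] [27 33 45]
262 [0.657 0.061 0.129] [22 28 39]
270 [0.661 0.061 0.136] [15 25 38]
278 [0.666 0.061 0.143] [28 42 66]
286 [0.67  0.061 0.149] [23 41 65]
294 [0.675 0.061 0.155] [48 53 53]
```

```bash
python3 - <<'E'
from h import *
s=get_state(); T=R.from_rotvec(s['ee_rot']).as_matrix(); t=np.array(s['position'])
im,X=cloud('wrist'); L=(X-t)@T
np.set_printoptions(suppress=True,linewidth=150)
for v in range(226,262,4): print(v,[(L[v,u]*1000).round(0).astype(int).tolist()+[int(im[v,u].max())] for u in (268,274,280,285,290,296,302)])
p0=np.array([.6981,.0466,.231]);T0=np.array([[0.824,0.041,-0.565],[0.033,-0.999,-0.025],[-0.565,0.002,-0.825]])
L0=(np.load('w4.npy')-p0)@T0
for v in range(238,262,4): print(v,[(L0[v,u]*1000).round(0).astype(int).tolist() for u in (188,192,196,200,366,370,374,378)])
E
```

```text
226 [[-7, -14, 59, 134], [17, -6, -14, 124], [19, -2, -18, 139], [19, 1, -19, 124], [19, 4, -19, 105], [17, 7, -14, 95], [-7, 15, 58, 148]]
230 [[-12, -14, 61, 141], [16, -6, -16, 123], [17, -2, -19, 141], [17, 1, -20, 114], [16, 4, -18, 108], [16, 7, -17, 93], [-12, 15, 61, 139]]
234 [[-17, -14, 64, 148], [14, -6, -18, 130], [15, -2, -21, 162], [15, 1, -21, 112], [15, 4, -21, 110], [14, 7, -18, 100], [-17, 16, 65, 136]]
238 [[-21, -14, 67, 143], [11, -6, -19, 146], [12, -2, -21, 182], [12, 1, -21, 116], [12, 4, -21, 121], [12, 7, -20, 103], [-22, 16, 69, 140]]
242 [[-27, -15, 71, 143], [10, -6, -21, 144], [10, -2, -23, 145], [11, 1, -23, 119], [10, 4, -23, 123], [9, 7, -20, 105], [-27, 16, 72, 145]]
246 [[-33, -15, 75, 133], [7, -6, -20, 147], [12, -2, -32, 15], [10, 1, -29, 40], [12, 3, -32, 15], [7, 7, -21, 105], [-33, 16, 75, 129]]
250 [[-38, -15, 78, 140], [12, -5, -38, 50], [12, -2, -37, 11], [10, 1, -33, 42], [12, 3, -37, 13], [5, 7, -22, 102], [-38, 17, 79, 145]]
254 [[-44, -15, 83, 136], [11, -5, -42, 15], [11, -2, -42, 19], [11, 1, -40, 40], [12, 3, -42, 13], [11, 6, -42, 1
[... 282 characters left out ...]
1, 174, 377], [-141, 181, 377]]
242 [[-151, -189, 381], [-151, -181, 383], [-151, -173, 382], [-151, -165, 383], [-152, 161, 385], [-152, 169, 385], [-152, 177, 385], [-152, 185, 385]]
246 [[-159, -189, 381], [12, -52, -32], [12, -49, -32], [10, -48, -27], [-165, 164, 395], [10, 49, -29], [12, 50, -32], [-163, 188, 392]]
250 [[11, -53, -36], [12, -50, -37], [10, -49, -34], [9, -48, -31], [7, 47, -27], [10, 48, -35], [12, 49, -37], [11, 51, -37]]
254 [[12, -51, -43], [12, -49, -43], [10, -47, -39], [7, -48, -31], [5, 48, -27], [9, 47, -36], [10, 48, -40], [12, 49, -43]]
258 [[11, -50, -47], [11, -48, -46], [8, -48, -39], [4, -48, -32], [3, 47, -28], [6, 47, -36], [10, 47, -44], [11, 49, -46]]
```

move_arm(deltas=[0, 0, 0, 0, 0, 0, 0, 0, 0, 0, 0, 0, 0, 0, 0, 0, 0, 0, 0, 0, 0, 0, 0, 0, -8, 0, -12, 0, -16, 0, -23, 0, -16, 0, -23, 0], claw=0)

```text
time: 16.3
position: [0.6032, 0.0622, 0.0699]
ee_rot: [-3.0, 0.023, 0.927]
ft_force: [-0.1, 0.7, 0.2]
gripper_width: 0.498
```

move_arm(deltas=[0, 0, 0, 0, 0, 0, 0, 0, 0, 0, 0, 0, 0, 0, 0, 0, 0, 0, 0, 0, 0, 0, 0, 0], claw=1, squeeze=25)

```text
time: 16.9
position: [0.6045, 0.0621, 0.0711]
ee_rot: [-3.001, 0.024, 0.922]
ft_force: [0.8, -0.3, 1.3]
gripper_width: 0.162
```

```bash
cat > t6.py <<'E'
from k import *
q=np.array([-.007,.868,1.203,.002,1.668,1.579]);W=.6
p0=np.array([.6045,.0621,.0711]);T0=fk(q)[1];q=ik_ls(q,p0,T0,W)
for d in([-101,372,180,-.1],[-101,372,-40,-.1],[-110,293,-40,-.1]):
    z=ik_ls(q,p0+np.array(d[:3])/1000,rz(d[3])@T0,W);print(z.round(2),np.abs(err(z,p0+np.array(d[:3])/1000,rz(d[3])@T0,1)).max().round(4))
z=ik_ls(q,np.array([.48,-.38,.06]),T0,W);print(z.round(2),fk(z)[0])
E
python3 t6.py
```

```text
[0.47 0.74 1.06 0.33 1.85 2.17] 0.0
[0.47 0.93 1.24 0.32 1.49 2.05] 0.0
[0.38 0.87 1.39 0.27 1.43 1.95] 0.0
[-0.62  0.85  1.35 -0.33  1.46  1.09] [ 0.48       -0.37999998  0.06      ]
```

move_arm(deltas=[24, 0, 36, 0, 49, 0, 71, 0, 73, 0, 107, 0, 85, 10, 150, 0])

```text
time: 17.3
position: [0.6902, 0.0711, 0.2212]
ee_rot: [-3.0, 0.026, 0.925]
ft_force: [0.9, -0.3, -2.1]
gripper_width: 0.165
```

move_arm(deltas=[0, 45, 20, 0, 0, 93, 20, 0, -5, 141, 20, 0, -10, 190, 20, 0, -25, 237, 20, -0.03, -60, 272, 20, -0.06, -95, 305, 10, -0.1, -130, 335, -10, -0.1, -165, 358, -30, -0.1, -186, 362, -70, -0.1, -186, 362, -110, -0.1, -186, 362, -110, -0.1])

```text
time: 18.5
position: [0.5009, 0.4334, 0.1065]
ee_rot: [-2.97, 0.173, 0.925]
ft_force: [0.0, -0.4, -0.9]
gripper_width: 0.161
```

```bash
python3 - <<'E'
from h import *
show(); im,X=cloud('wrist'); np.save('w6.npy',X); cv2.imwrite('pics/6.png',cv2.resize(im,(784,588))); cv2.imwrite('w6.png',im)
E
```

```text
18.5 [0.472 0.853 1.203 0.314 1.607 2.086] [0.5009 0.4334 0.1065] [[0.818, -0.114, -0.565], [-0.098, -0.993, 0.058], [-0.567, 0.008, -0.823]] 0.161 [ 0.  -0.4 -0.9]
```

View pics/6.png

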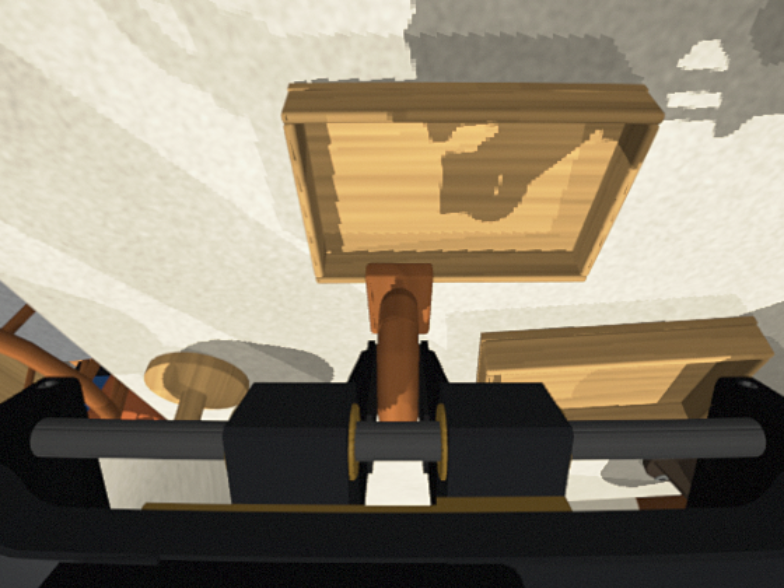

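```bash
python3 - <<'E'
from h import *
X=np.load('w6.npy'); s=get_state(); print(s['position'])
m=(abs(X[...,2]-.030)<.003)&(X[...,0]>.42)&(X[...,0]<.62)&(X[...,1]>.26)&(X[...,1]<.52)
P=X[m][:,:2].astype(np.float32)*1000; print('rim',len(P),cv2.minAreaRect(P))
Q=X[...,:].reshape(-1,3); f=Q[(Q[:,0]>.43)&(Q[:,0]<.6)&(Q[:,1]>.36)&(Q[:,1]<.5)&(Q[:,2]<.02)&(Q[:,2]>.002)];print('floor z',np.median(f[:,2]),len(f))
U=X[186:240,262:312].reshape(-1,3); U=U[U[:,2]>.05]; F=U[U[:,2]<np.percentile(U[:,2],50)]; 
h=np.histogram(U[:,2],bins=np.arange(.06,.14,.004));print(h[0],h[1].round(3)); zf=U[:,2].min(); F=U[U[:,2]<zf+.016]; print(zf,cv2.minAreaRect(F[:,:2].astype(np.float32)*1000),U[:,0].max())
E
```

```text
[0.50258877 0.43382981 0.10956803]
rim 5165 ((510.9078063964844, 396.1883850097656), (180.1756591796875, 121.30730438232422), 83.17476654052734)
floor z 0.0060266044644637085 16997
[   0    0    0    0    0    0   80  228 1064   71   29   40   69  122
  134  147  197  142    0    0] [0.06  0.064 0.068 0.072 0.076 0.08  0.084 0.088 0.092 0.096 0.1   0.104
 0.108 0.112 0.116 0.12  0.124 0.128 0.132 0.136 0.14 ]
0.08601568821199848 ((512.7504272460938, 431.4600524902344), (29.920259475708008, 45.268577575683594), 83.84473419189453) 0.5452018600077191
```

move_arm(deltas=[0, 3, -35, 0, 0, 3, -60, 0, 0, 3, -74, 0, 0, 3, -79, 0, 0, 3, -79, 0, 0, 3, -80, 0])

```text
time: 19.15
position: [0.5042, 0.4375, 0.0326]
ee_rot: [-2.968, 0.172, 0.91]
ft_force: [-0.5, 0.3, -0.2]
gripper_width: 0.164
```

```bash
python3 -c "
from h import *
show()"
```

```text
19.15 [0.475 0.933 1.233 0.317 1.493 2.052] [0.5042 0.4375 0.0326] [[0.823, -0.115, -0.557], [-0.096, -0.993, 0.063], [-0.56, 0.001, -0.828]] 0.164 [-0.5  0.3 -0.2]
```

move_arm(deltas=[0, 0, -2, 0, 0, 0, -4, 0, 0, 0, -4, 0])

```text
time: 19.45
position: [0.5035, 0.4372, 0.0272]
ee_rot: [-2.968, 0.172, 0.913]
ft_force: [0.2, -0.5, -0.3]
gripper_width: 0.162
```

move_arm(deltas=[0, 0, -2, 0, 0, 0, -2, 0])

```text
time: 19.65
position: [0.5037, 0.4372, 0.027]
ee_rot: [-2.967, 0.171, 0.913]
ft_force: [0.1, -3.3, 12.8]
gripper_width: 0.165
```

```bash
python3 - <<'E'
from h import *
show()
im,X=cloud('wrist'); U=X[150:260,240:330].reshape(-1,3); U=U[(U[:,2]>.010)&(abs(U[:,0]-.514)<.05)&(abs(U[:,1]-.434)<.03)]
print(np.histogram(U[:,2],bins=np.arange(.01,.04,.002)))
cv2.imwrite('w7.png',im)
E
```

```text
19.65 [0.474 0.94  1.235 0.318 1.486 2.049] [0.5037 0.4372 0.027 ] [[0.822, -0.115, -0.558], [-0.096, -0.993, 0.063], [-0.562, 0.002, -0.827]] 0.165 [ 0.1 -3.3 12.8]
(array([117, 127, 600, 474,   0,   6,  17,  19,  20,  20,  36,  58,  58,
        65]), array([0.01 , 0.012, 0.014, 0.016, 0.018, 0.02 , 0.022, 0.024, 0.026,
       0.028, 0.03 , 0.032, 0.034, 0.036, 0.038]))
```

move_arm(deltas=[0, 0, 0, 0, 0, 0, 0, 0, 0, 0, 0, 0, 0, 0, 0, 0, 0, 0, 1, 0], claw=0)

```text
time: 20.2
position: [0.5032, 0.4371, 0.0256]
ee_rot: [-2.968, 0.172, 0.914]
ft_force: [-0.1, 0.1, 0.4]
gripper_width: 0.486
```

move_arm(deltas=[24, -3, 36, 0, 49, -5, 71, 0, 73, -8, 107, 0, 100, -10, 145, 0, 135, -40, 160, 0.03, 165, -75, 180, 0.06, 190, -115, 200, 0.1, 195, -165, 205, 0.1, 195, -215, 205, 0.1, 195, -265, 205, 0.1, 195, -315, 205, 0.1, 195, -365, 205, 0.1, 195, -415, 205, 0.1, 195, -465, 205, 0.1, 195, -515, 205, 0.1, 195, -550, 200, 0.1, 195, -575, 200, 0.1, 195, -575, 200, 0.1])

```text
time: 22.0
position: [0.6978, -0.1416, 0.2253]
ee_rot: [-3.0, 0.03, 0.924]
ft_force: [-0.0, -0.1, 0.7]
gripper_width: 0.499
```

```bash
python3 - <<'E'
from m import *
show()
im,X=cloud('wrist'); cv2.imwrite('w8.png',im); np.save('w8.npy',X); cv2.imwrite('pics/7.png',cv2.resize(im,(784,588)))
Y=np.load('w8.npy')
m=(Y[...,0]>.581)&(Y[...,0]<.66)&(Y[...,1]>-.195)&(Y[...,1]<-.11)
lo=Y[m&(abs(Y[...,2]-.060)<.0025)]; print('foot',len(lo),cv2.minAreaRect(lo[:,:2].astype(np.float32)*1000))
hi=Y[m&(Y[...,2]>.075)&(Y[...,2]<.125)]; c=hi[:,:2].mean(0); w,v=np.linalg.eigh(np.cov((hi[:,:2]-c).T)); print(len(hi),np.arctan2(v[1,1],v[0,1])%np.pi,np.sqrt(w),c,hi.min(0),hi.max(0))
E
```

```text
22.0 [-0.24   0.927  0.727 -0.144  2.07   1.32 ] [ 0.6978 -0.1416  0.2253] [[0.827, -0.019, -0.563], [-0.018, -1.0, 0.008], [-0.563, 0.003, -0.827]] 0.499 [-0.  -0.1  0.7]
foot 288 ((598.7666625976562, -152.2357940673828), (29.841495513916016, 39.762027740478516), 79.71934509277344)
752 2.8960074008222794 [0.00429326 0.01378262] [ 0.61205754 -0.15345892] [ 0.58104327 -0.16392045  0.07505181] [ 0.62835097 -0.14081951  0.12140729]
```

View pics/7.png

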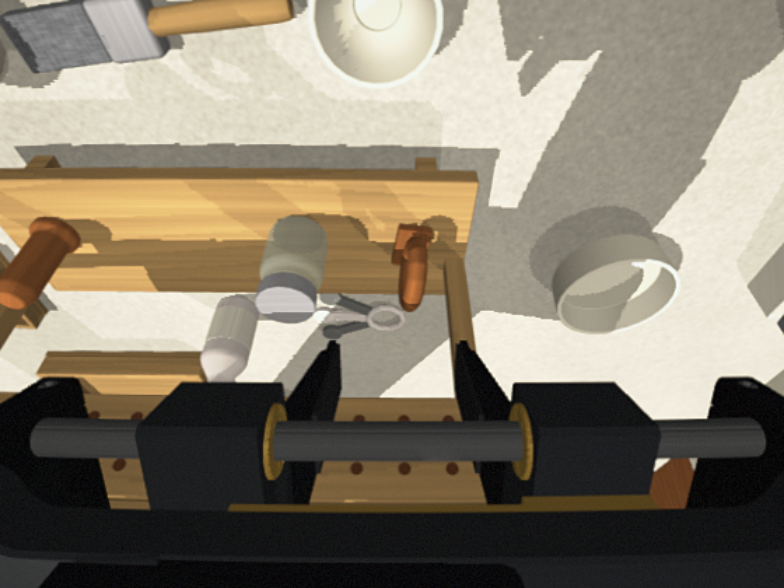

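```bash
python3 - <<'E'
from m import *
show()
im,Y=cloud('wrist')
m=(Y[...,0]>.56)&(Y[...,0]<.66)&(Y[...,1]>-.181)&(Y[...,1]<-.11)
lo=Y[m&(abs(Y[...,2]-.060)<.0025)]; print('foot',len(lo),cv2.minAreaRect(lo[:,:2].astype(np.float32)*1000),lo[:,0].min(),lo[:,0].max())
hi=Y[m&(Y[...,2]>.075)&(Y[...,2]<.125)]
a=hi[:,0]; 
for x0 in np.arange(.58,.63,.008):
    s=hi[(a>x0)&(a<x0+.008)]; 
    if len(s)>5: print(round(x0+.004,3),len(s),s[:,1].min().round(4),s[:,1].max().round(4))
E
```

```text
22.05 [-0.237  0.926  0.727 -0.142  2.07   1.321] [ 0.6981 -0.1394  0.2255] [[0.827, -0.017, -0.562], [-0.016, -1.0, 0.008], [-0.562, 0.002, -0.827]] 0.499 [-0.   0.1 -0. ]
foot 298 ((596.758544921875, -151.82839965820312), (29.79952621459961, 45.116214752197266), 79.55254364013672) 0.5757749441723208 0.620369796347372
0.584 84 -0.1559 -0.1411
0.592 54 -0.1581 -0.1433
0.6 78 -0.1601 -0.1444
0.608 105 -0.1624 -0.1456
0.616 164 -0.1638 -0.1468
0.624 293 -0.164 -0.1481
```

move_arm(deltas=[-18, -12, -19, -0.12, -36, -24, -38, -0.165, -55, -20, -67, -0.165, -74, -17, -96, -0.165, -94, -13, -125, -0.165, -113, -10, -154, -0.165, -113, -10, -154, -0.165, -113, -10, -154, -0.165])

```text
time: 22.9
position: [0.5863, -0.1469, 0.0729]
ee_rot: [-2.944, 0.265, 0.905]
ft_force: [-0.4, -0.1, 0.5]
gripper_width: 0.503
```

move_arm(deltas=[0, 0, 0, 0, 0, 0, 0, 0, 0, 0, 0, 0, 0, 0, 0, 0, 0, 0, 0, 0, 0, 0, 0, 0], claw=1, squeeze=25)

```text
time: 23.5
position: [0.5855, -0.148, 0.0721]
ee_rot: [-2.944, 0.267, 0.905]
ft_force: [1.0, -0.0, 1.0]
gripper_width: 0.161
```

move_arm(deltas=[19, -4, 29, 0, 38, -7, 57, 0, 57, -10, 86, 0, 76, -10, 125, 0])

```text
time: 23.9
position: [0.6614, -0.158, 0.197]
ee_rot: [-2.942, 0.267, 0.909]
ft_force: [0.6, 0.4, -1.6]
gripper_width: 0.166
```

move_arm(deltas=[20, 30, 40, 0, 30, 75, 50, 0, 30, 123, 50, 0, 30, 171, 50, 0, 30, 219, 50, 0, 30, 267, 50, 0, 30, 315, 50, 0, 30, 363, 50, 0, 30, 411, 50, 0, 30, 459, 50, 0.03, 0, 495, 45, 0.065, -45, 517, 30, 0.065, -93, 517, 10, 0.065, -135, 517, -15, 0.065, -166, 517, -50, 0.065, -166, 517, -87, 0.065, -166, 517, -87, 0.065])

```text
time: 25.6
position: [0.4931, 0.3585, 0.1067]
ee_rot: [-2.969, 0.173, 0.923]
ft_force: [-0.3, -0.6, -1.0]
gripper_width: 0.162
```

```bash
python3 - <<'E'
from h import *
show(); im,X=cloud('wrist'); cv2.imwrite('w9.png',im)
U=X[150:260,240:330].reshape(-1,3); U=U[(U[:,2]>.06)&(U[:,2]<.2)]; h,b=np.histogram(U[:,2],bins=np.arange(.06,.14,.002)); z=b[np.argmax(h[:25])]+.001; print('foot top',z)
F=U[abs(U[:,2]-z)<.004]; print(cv2.minAreaRect(F[:,:2].astype(np.float32)*1000))
m=(abs(X[...,2]-.030)<.003)&(X[...,0]>.42)&(X[...,0]<.62)&(X[...,1]>.26)&(X[...,1]<.52)
P=X[m][:,:2].astype(np.float32)*1000; print('rim',len(P),cv2.minAreaRect(P))
A=X[(abs(X[...,2]-.016)<.002)&(X[...,0]>.47)&(X[...,0]<.57)&(X[...,1]>.41)&(X[...,1]<.47)]; print('A',len(A), len(A) and cv2.minAreaRect(A[:,:2].astype(np.float32)*1000))
show()
E
```

```text
25.6 [0.387 0.791 1.345 0.271 1.551 1.992] [0.4931 0.3585 0.1067] [[0.818, -0.114, -0.564], [-0.097, -0.993, 0.059], [-0.567, 0.006, -0.824]] 0.162 [-0.3 -0.6 -1. ]
foot top 0.09500000000000003
((505.0924377441406, 355.33099365234375), (29.98704719543457, 44.245792388916016), 84.84169006347656)
rim 5458 ((511.0916442871094, 395.590576171875), (180.3839874267578, 121.72677612304688), 83.72795104980469)
A 721 ((515.7050170898438, 434.49102783203125), (29.90504264831543, 44.417503356933594), 84.55390167236328)
25.65 [0.387 0.789 1.341 0.271 1.554 1.993] [0.4948 0.359  0.1091] [[0.82, -0.114, -0.561], [-0.097, -0.993, 0.061], [-0.564, 0.004, -0.826]] 0.161 [-0.  -0.5  0.1]
```

move_arm(deltas=[0, 0, -35, 0, 0, 0, -60, 0, 0, 0, -74, 0, 0, 0, -79, 0, 0, 0, -81, 0, 0, 0, -82, 0, 0, 0, -83, 0, 0, 0, -83, 0])

```text
time: 26.45
position: [0.4959, 0.3593, 0.028]
ee_rot: [-2.968, 0.172, 0.911]
ft_force: [0.6, -1.4, 5.0]
gripper_width: 0.161
```

move_arm(deltas=[0, 0, 0, 0, 0, 0, 0, 0, 0, 0, 0, 0, 0, 0, 0, 0, 0, 0, 1, 0], claw=0)

```text
time: 26.95
position: [0.4953, 0.3591, 0.0278]
ee_rot: [-2.968, 0.172, 0.914]
ft_force: [1.5, 0.7, -0.6]
gripper_width: 0.482
```

move_arm(deltas=[24, -3, 36, 0, 49, -5, 71, 0, 73, -8, 107, 0, 100, -8, 150, 0, 135, -15, 190, 0, 175, -45, 205, 0, 195, -95, 205, 0, 195, -145, 205, 0, 190, -180, 190, 0, 180, -200, 160, 0, 180, -200, 160, 0, 180, -200, 160, 0], claw=-0.15)

```text
time: 28.15
position: [0.6754, 0.1592, 0.1882]
ee_rot: [-2.967, 0.173, 0.914]
ft_force: [-0.0, 0.6, 0.6]
gripper_width: 0.574
```

```bash
python3 - <<'E'
from m import *
im,Y=cloud('wrist'); show()
m=(Y[...,0]>.594)&(Y[...,0]<.66)&(Y[...,1]>.12)&(Y[...,1]<.21)
hi=Y[m&(Y[...,2]>.066)&(Y[...,2]<.118)]
from scipy.optimize import least_squares
f=least_squares(lambda c:np.hypot(hi[:,0]-c[0],hi[:,1]-c[1])-.015,[.618,.164],loss='soft_l1',f_scale=.001); print(len(hi),f.x,np.median(abs(f.fun)))
lo=Y[m&(Y[...,2]>.0535)&(Y[...,2]<.0575)]; print('foot',len(lo),lo[:,:2].min(0),lo[:,:2].max(0))
b,d=camera('side'); cv2.imwrite('pics/8.png',np.vstack([cv2.resize(im,(400,300)),cv2.resize(b[190:290,30:180],(400,267))]))
E
```

```text
28.2 [0.089 0.896 0.882 0.12  1.947 1.786] [0.6758 0.16   0.1889] [[0.822, -0.114, -0.558], [-0.096, -0.993, 0.062], [-0.561, 0.002, -0.828]] 0.574 [-0.2  0.   0.1]
1137 [0.61698095 0.16525236] 0.00028818477358357256
foot 109 [0.61649229 0.14530753] [0.63821507 0.18296027]
```

View pics/8.png

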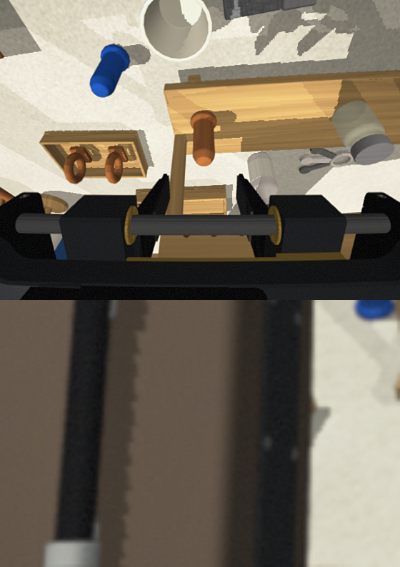

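move_arm(deltas=[-21, 2, -32, 0, -42, 4, -65, 0, -63, 6, -97, 0, -85, 8, -130, 0, -85, 8, -130, 0, -85, 8, -130, 0])

```text
time: 28.85
position: [0.5914, 0.1683, 0.059]
ee_rot: [-2.969, 0.17, 0.911]
ft_force: [0.0, -0.3, 0.5]
gripper_width: 0.575
```

move_arm(deltas=[0, 0, 0, 0, 0, 0, 0, 0, 0, 0, 0, 0, 0, 0, 0, 0, 0, 0, 0, 0, 0, 0, 0, 0], claw=1, squeeze=25)

```text
time: 29.45
position: [0.5908, 0.1671, 0.0584]
ee_rot: [-2.968, 0.172, 0.912]
ft_force: [3.2, 0.4, 5.2]
gripper_width: 0.308
```

move_arm(deltas=[19, -2, 29, 0, 38, -4, 57, 0, 57, -6, 86, 0, 76, -8, 125, 0])

```text
time: 29.85
position: [0.6663, 0.1589, 0.1828]
ee_rot: [-2.968, 0.172, 0.918]
ft_force: [0.8, -0.5, -0.8]
gripper_width: 0.307
```

move_arm(deltas=[15, -30, 40, 0, 25, -75, 60, 0, 25, -123, 60, 0, 25, -171, 60, 0, 25, -219, 60, 0, 25, -267, 60, 0, 25, -315, 60, 0, 25, -363, 60, 0, 25, -411, 60, 0, 25, -459, 60, 0, 10, -500, 55, 0, -30, -530, 45, 0, -75, -537, 25, 0, -120, -537, 0, 0, -160, -537, -25, 0, -198, -537, -50, 0, -198, -537, -83, 0, -198, -537, -83, 0])

```text
time: 31.65
position: [0.4662, -0.377, 0.0969]
ee_rot: [-2.962, 0.172, 0.92]
ft_force: [0.3, 0.3, -0.9]
gripper_width: 0.305
```

```bash
python3 - <<'E'
from h import *
show(); im,X=cloud('wrist'); cv2.imwrite('pics/9.png',im)
m=(abs(X[...,2]-.040)<.003)&(X[...,0]>.40)&(X[...,0]<.6)&(X[...,1]<-.28)&(X[...,1]>-.48)
P=X[m][:,:2].astype(np.float32)*1000; print('rim',len(P),cv2.minEnclosingCircle(P))
f=X[(X[...,2]>.002)&(X[...,2]<.012)&(np.hypot(X[...,0]-.494,X[...,1]+.38)<.045)]; print('floor',len(f),np.median(f,0))
U=X[(X[...,2]>.075)&(X[...,2]<.2)&(np.hypot(X[...,0]-.494,X[...,1]+.38)<.04)]; print(len(U),U.min(0),U.max(0)); F=U[U[:,2]<U[:,2].min()+.006]; print(cv2.minEnclosingCircle(F[:,:2].astype(np.float32)*1000))
show()
E
```

```text
31.65 [-0.647  0.807  1.339 -0.291  1.533  1.131] [ 0.4662 -0.377   0.0969] [[0.819, -0.116, -0.563], [-0.095, -0.993, 0.066], [-0.566, -0.001, -0.824]] 0.305 [ 0.3  0.3 -0.9]
rim 3561 ((495.2558898925781, -378.8136901855469), 65.22942352294922)
floor 8910 [ 0.49980868 -0.38058224  0.00590126]
9825 [ 0.48443919 -0.40583012  0.08793257] [ 0.5323074  -0.35813844  0.18573408]
((495.61798095703125, -380.29364013671875), 19.60989761352539)
31.7 [-0.646  0.805  1.335 -0.291  1.535  1.13 ] [ 0.4678 -0.3776  0.099 ] [[0.82, -0.115, -0.561], [-0.095, -0.993, 0.064], [-0.564, 0.001, -0.826]] 0.309 [ 0.2 -0.3 -0.2]
```

View pics/9.png

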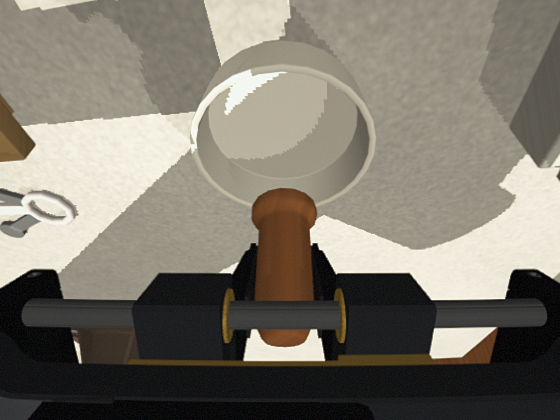

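move_arm(deltas=[0, 0, -35, 0, 0, 0, -62, 0, 0, 0, -76, 0, 0, 0, -81, 0, 0, 0, -83, 0, 0, 0, -85, 0, 0, 0, -85, 0])

```text
time: 32.4
position: [0.4688, -0.3781, 0.0158]
ee_rot: [-2.97, 0.172, 0.912]
ft_force: [-0.1, -0.7, -1.5]
gripper_width: 0.307
```

move_arm(deltas=[0, 0, -1, 0, 0, 0, -2, 0, 0, 0, -2, 0])

```text
time: 32.7
position: [0.4687, -0.3781, 0.0144]
ee_rot: [-2.969, 0.173, 0.913]
ft_force: [0.3, -0.7, 7.3]
gripper_width: 0.31
```

move_arm(deltas=[0, 0, 0, 0, 0, 0, 0, 0, 0, 0, 0, 0, 0, 0, 0, 0, 0, 0, 1, 0], claw=-0.1)

```text
time: 33.2
position: [0.4683, -0.3778, 0.0137]
ee_rot: [-2.968, 0.172, 0.914]
ft_force: [-1.4, 1.0, 0.6]
gripper_width: 0.548
```

move_arm(deltas=[15, -2, 22, 0, 35, -4, 52, 0, 60, -6, 90, 0, 85, -9, 130, 0, 105, -11, 165, 0, 120, -12, 200, 0, 120, -12, 240, 0, 120, -12, 260, 0, 120, -12, 260, 0, 120, -12, 260, 0])

```text
time: 34.2
position: [0.5882, -0.3898, 0.2732]
ee_rot: [-2.968, 0.172, 0.914]
ft_force: [-0.6, 0.0, -0.3]
gripper_width: 0.549
```

```bash
python3 - <<'E'
from h import *
show(); im,X=cloud('wrist'); a,_=camera('scene'); b,_=camera('side')
r=lambda i:cv2.resize(i,(400,300))
cv2.imwrite('pics/10.png',np.vstack([np.hstack([r(im),r(a)]),np.hstack([r(b),r(a[190:310,180:400])])]))
show()
E
```

```text
34.2 [-0.573  0.865  0.74  -0.288  2.066  1.045] [ 0.5882 -0.3898  0.2732] [[0.821, -0.115, -0.559], [-0.096, -0.993, 0.063], [-0.562, 0.002, -0.827]] 0.549 [-0.6  0.  -0.3]
34.35 [-0.573  0.867  0.74  -0.288  2.066  1.045] [ 0.5881 -0.3897  0.2722] [[0.82, -0.115, -0.56], [-0.095, -0.993, 0.064], [-0.564, 0.001, -0.826]] 0.549 [-0.4  1.2 -0. ]
```

View pics/10.png

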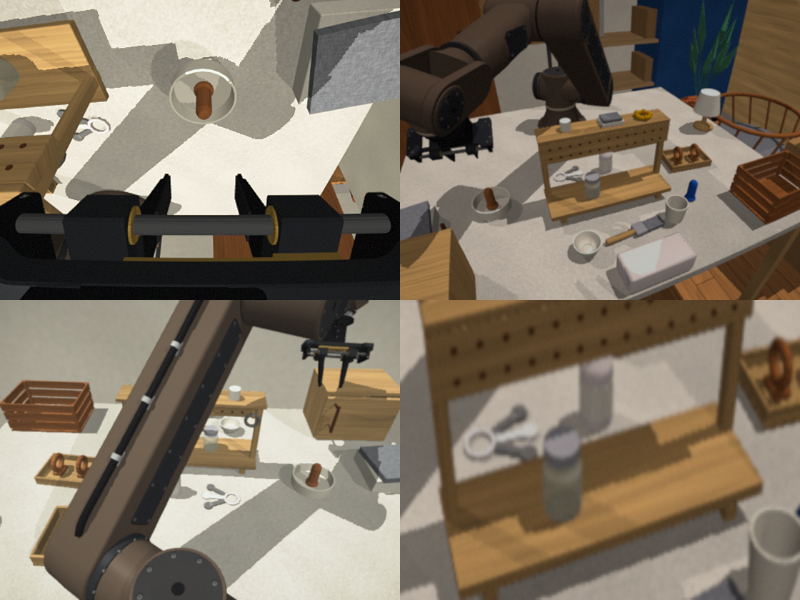

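All three pieces stand upright: the rings in the tray and the shaker in the crock. The jar, rail items and other objects look undisturbed, and the gripper is clear of everything.

```bash
python3 -c "
from h import *
S=np.load('scene.npy').reshape(-1,3)
im,X=cloud('scene');Q=X.reshape(-1,3)
f=lambda P,lo,hi:np.median(P[np.all((P>lo)&(P<hi),axis=1)],0).round(4)
for n,lo,hi in(('jar',[.57,-.1,.062],[.66,-.01,.14]),('cup',[.72,.13,.062],[.8,.22,.075]),('lotion',[.38,.02,.062],[.48,.1,.14])):print(n,f(S,lo,hi),f(Q,lo,hi))
show();print(job_done())"
```

```text
jar [ 0.623  -0.0594  0.1047] [ 0.6233 -0.0592  0.1056]
cup [0.7624 0.1754 0.0676] [0.7628 0.1765 0.0674]
lotion [0.4617 0.0534 0.0779] [0.4618 0.0531 0.0779]
34.4 [-0.573  0.866  0.74  -0.289  2.067  1.045] [ 0.5881 -0.3898  0.2725] [[0.82, -0.115, -0.56], [-0.096, -0.993, 0.063], [-0.564, 0.002, -0.826]] 0.547 [ 0.1 -0.2 -0.4]
the job is handed in; nothing more can be done
None
```

The job is handed in at 34.4 s: both rings stand in the small tray, and after them the shaker went into the white crock.

- **Leaning the gripper:** moves only allow turning about the vertical, so I got the 34° lean by repeatedly pushing against the arm's reach limit. I then turned the gripper round to reach the row from beyond the rail.
- **Missed grasp:** the first try on a ring closed on nothing. The wrist camera's depth showed the fingertips about 28 mm short of the reported TCP, contrary to the interface text. I allowed for that and the later grasps held. The missed try did not move the ring.
- **Last checks:**
  - The pictures show all three pieces upright on the container floors. Each one was lowered until the wrist felt contact, at 5 to 13 N.
  - The tray stayed put to within 1 mm between the two placings. The crock looked unmoved in the last picture, but I did not measure it again after placing the shaker.
  - The jar, cup and lotion bottle are within about 1 mm of where they started.
  - The keys, brush, bowl and the things on the ledge I checked only by eye.
  - The gripper ended open and clear of everything. No check disagreed.

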